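# Change over the tubes in a burn-in fixture

## Task

Change over the burn-in fixture: press the latch pad and let the sprung cover rise fully by itself without touching it, slide the clamp bar fully back towards the latch, and lift the finished tubes out and lay them flat in the grey tray. Lay each new tube from the black mat in a lane of its own and, with the clamp still back, push it fully home against its two side rails and the end stop bar; only then slide the clamp bar shut on the new tubes. Leave the cover up, and do not disturb the bottle, the meter or the screwdriver.

Things in the scene. Friction and masses are not known exactly. Their poses are not given: they have to be found in the camera images.
- fixture: Bench burn-in fixture, fixed: black base plate 300 x 300 x 30 mm with brown strips as the bed. x points from the latch (robot side) to the cover's hinge, y left, z up. Origin on the bench; the base spans x -165 to 135, y -150 to 150 mm from it; its top, the bed, is at z 30 mm. Three lanes run along x, middles at y -74, 0, 74 mm.
- end_stop (a point): Middle of the face of the brown end stop bar, 24 mm above the bed, at the lanes' far end (fixture x 90, y 0 mm). The bar runs across all three lanes, 225 mm long, 36 mm high above the bed, with a brass contact for each lane. Axes as the fixture's.
- lane0 (a point): Right-hand lane (y -74): point on the bed under the centre of a tube that is fully home there (touching end stop and side rails); axes as the fixture's. Side rail: on the lane's right (-y), its face 24 mm from the lane's middle, in two aluminium pieces, 16 mm high, 8 mm thick, at fixture x -47 to -13 and 55 to 89 mm. The left side is open. A home tube's centre is 24 mm above this point.
- lane1 (a point): The same for the middle lane (fixture x 30, y 0 mm).
- lane2 (a point): The same for the left-hand lane (fixture x 30, y 74 mm).
- cover (a joint): Clear plastic hood with a black trim and sloped front, 230 x 284 x 84 mm, over the bed and the clamp, hinged at the rear (fixture x 125 mm, z 40 mm). Angle: 0 shut and latched, about 1.95 fully up. A spring raises it by itself in 1 to 2 s when the latch lets go, and keeps it up, leaning back behind the lanes, its edge 250 mm high; its lower front edge swings up and away from the latch at once.
- latch (a joint): Push-to-release latch at the middle of the fixture's front: a rocker with a black ribbed pad 42 x 44 mm and a steel hook over the cover's tab. Angle: 0 at rest, 0.24 fully pressed; the hook lets the cover go at about 0.17. Sprung: pressing takes 2 to 6 N.
- latch_pad (a point): Point on top of the latch pad to press straight down on, 47 mm above the bench, 28 mm from the rocker's pivot (7 mm down is fully pressed). The cover's sloped front starts 48 mm beyond it at 34 mm height and rises to 118 mm height 93 mm beyond it; the hook between them is 72 mm high.
- clamp (a joint): Aluminium clamp bar across all lanes at their near end, 235 mm long, 18 mm thick, its face at fixture x -32 mm when 0. Value in m: about 0 shut on the tubes, up to 0.060 slid back towards the latch (fixture -x). Drags with about 3 N, stays where left. A lip on top (50 to 56 mm above the bed, 8 mm beyond the face) overhangs the tubes' ends when shut, so they cannot be lifted until it is back.
- clamp_grip (a point): Middle of the top of the black grip rib, centred on the clamp bar (9 mm behind its face): rib 12 mm thick (fixture x), 80 mm long (fixture y), rising 22 mm from the clamp's lip (top 78 mm above the bed). Axes as the fixture's. It moves with the clamp. It can be pinched across x or pushed from either side.
- tray: Grey open tray for the finished tubes, fixed, 170 x 245 x 35 mm, walls 4 mm, floor 4 mm. Origin under its centre; its 245 mm side lies along its y.
- tray_in (a point): Centre of the tray's inner floor. Axes as the tray's.
- mat: Black rubber mat 170 x 230 x 3 mm, fixed flat on the bench; the new tubes start on it. Origin under its centre.
- done1: Finished tube: steel cylinder 32 mm in diameter, 88 mm long, between two square brown laminate end plates 48 x 48 x 16 mm; 120 mm long in all, about 280 g. Origin at its centre, 24 mm above what it lies on; x along the tube, both ends alike, all four sides alike. Grip it across the steel cylinder, 32 mm. All tubes look the same. It may be absent. Starts clamped in lane0 of the fixture.
- done2: Finished tube: steel cylinder 32 mm in diameter, 88 mm long, between two square brown laminate end plates 48 x 48 x 16 mm; 120 mm long in all, about 280 g. Origin at its centre, 24 mm above what it lies on; x along the tube, both ends alike, all four sides alike. Grip it across the steel cylinder, 32 mm. All tubes look the same. It may be absent. Starts clamped in lane1 of the fixture.
- done3: Finished tube: steel cylinder 32 mm in diameter, 88 mm long, between two square brown laminate end plates 48 x 48 x 16 mm; 120 mm long in all, about 280 g. Origin at its centre, 24 mm above what it lies on; x along the tube, both ends alike, all four sides alike. Grip it across the steel cylinder, 32 mm. All tubes look the same. It may be absent. Starts clamped in lane2 of the fixture.
- new1: New tube: steel cylinder 32 mm in diameter, 88 mm long, between two square brown laminate end plates 48 x 48 x 16 mm; 120 mm long in all, about 280 g. Origin at its centre, 24 mm above what it lies on; x along the tube, both ends alike, all four sides alike. Grip it across the steel cylinder, 32 mm. All tubes look the same. It may be absent. Starts lying on the mat, roughly along the mat's x.
- new2: New tube: steel cylinder 32 mm in diameter, 88 mm long, between two square brown laminate end plates 48 x 48 x 16 mm; 120 mm long in all, about 280 g. Origin at its centre, 24 mm above what it lies on; x along the tube, both ends alike, all four sides alike. Grip it across the steel cylinder, 32 mm. All tubes look the same. It may be absent. Starts lying on the mat, roughly along the mat's x.
- new3: New tube: steel cylinder 32 mm in diameter, 88 mm long, between two square brown laminate end plates 48 x 48 x 16 mm; 120 mm long in all, about 280 g. Origin at its centre, 24 mm above what it lies on; x along the tube, both ends alike, all four sides alike. Grip it across the steel cylinder, 32 mm. All tubes look the same. It may be absent. Starts lying on the mat, roughly along the mat's x.
- bottle: Bystander: white plastic bottle 60 mm in diameter, 150 mm high. Origin under its centre.
- meter: Bystander: dark hand-held meter lying flat, 130 x 75 x 34 mm. Origin under its centre.
- driver: Bystander: screwdriver 170 mm long with black handle. Origin under its middle; x towards its tip.
Mind the look-alikes: they are no part of the job. What is shaped like the new3 but red is not meant. What is shaped like the new2 but orange is not meant.

How it is judged:
By the outcome, as a careful person would: the job done as asked, in the order asked, and still so for the second after the job is handed in, with the robot touching nothing.
Of done1, done2, done3 only 2 to 3 are there at a start; the rules pass over those that are not, and their reading is None.
Of new1, new2, new3 only 2 to 3 are there at a start; the rules pass over those that are not, and their reading is None.
At some moment in a run one of new1, new2, new3 may be knocked a few centimetres aside while the robot is not near it.
Once in a run the grip may slacken for a moment while it holds something.
It also fails if it takes over 210 s, if anything falls off the work surface, if the arm or the gripper's body presses on something with over 40 N, if the wrist force passes 120 N, or if a joint passes its speed limit or range.

## Robot

A 7-joint arm with a two-finger parallel gripper is mounted at the origin on the work surface. World frame = base frame: x ahead of the robot, y to its left, z up, the work surface at z = 0. Lengths are in m, angles in rad, forces in N, time in s.
With the tool pointing down it reaches from about 0.4 to 0.85 m from the base axis. Payload 10.4 kg.
Tool frame: the origin (TCP) lies on the centre line of the jaws, within the pads' length; the fingertips stand 17 mm ahead of it and the grasp point (between the pads) lies 2 mm behind it; x points along the fingers, y is the direction in which the jaws open and shut, and the axes are right-handed (so a half turn about x gives the same grasp; the last joint's range is limited). The gripper opens to 87 mm and grips with 3 to 60 N. Pads are 19 mm wide; open, the fingers measure 117 mm over their backs; the gripper's body (75 mm by 190 mm) begins 51 mm behind the grasp point.
Start: joints at [-1.357, 0.332, -0.065, 1.46, 0.022, 1.35, -0.088], TCP at [0.147, 0.608, 0.24] pointing down, gripper open.
Joint ranges: [-2.6, 2.6], [-0.5, 2.12], [-1.47, 1.34], [0.16, 2.42], [-1.27, 4.41], [0.06, 2.06], [-2.6, 2.6]. Speed limits (rad/s): [2.22, 2.22, 2.79, 2.79, 3.14, 3.14, 3.14].

## Interface

Orientations are given as a unit quaternion [w, x, y, z].
In Python, from workcell import sensors, camera, workorder gives the robot as it stands.
- The arm moves only by the shell command python3 -m handwheel 'ROWS' [OPENING] [FORCE]. ROWS is JSON, a list of rows, each a list of 4 numbers: the shift along the tool's x, y, z in m, then the turn about the tool's x in rad. In form: [[tx, ty, tz, roll], ...]. A call has 1 to 12 rows; each row is the pose to reach, as a shift and turn from the pose commanded when the call began, along the tool's axes at that moment; what a row does not reach only later rows make up. A row lasts 1/8 s, in which the tool goes at most 62.5 mm and 10.7 degrees, less where a joint would pass 70% of its speed; a pose out of reach is approached as far as the arm can. A call with a gripper value outside its range is refused whole. OPENING is the finger opening in m, from 0 to 0.087, set as the call begins (- or left out, the last holds). The fingers move at their own pace and stop on an object; FORCE is the grip in N (left out, the last holds). Time passes only in rows, so rows that repeat a pose let the fingers close. It gives the time, the measured TCP pose, the force and the opening at its end, in the units of the state.
- sensors.observe(): the state, without advancing time (a new reading comes with each control period).
- camera(name): name is "scene" or "side" or "wrist"; returns a dict with "img" (420x560x3 uint8, red, green, blue), "fx", "fy", "cx", "cy" (pixels), "D" ([k1, k2, p1, p2, k3] as OpenCV has them; the pictures are not rectified), "world_from_camera" (4x4, takes a point from camera to world coordinates); the wrist camera has in their place "mount" (4x4, takes a point from camera to tool coordinates, whose origin is the TCP and whose axes are the tool frame's). Camera axes: x right, y up, looking along -z (the intrinsics and any distortion apply to the point x, -y, -z); pixel columns grow to the right and rows downward; lengths in m; the calibration is good to about 2 mm. A picture is of the moment at which its call begins: read the wrist's pose just before it. There is no depth.
- workorder.hand_in(): hands the job in, once; it reports no verdict.
The state is a dict: "time_s": time; "joints": joint angles; "qvel": joint speeds; "effort": joint torques, N m; "tcp_pos": TCP position; "tool_rot": TCP orientation; "force": force on the tool from outside, world axes, zero at the start; "torque": the same for the moment, N m; "opening": opening from 0.0 (shut) to 1.0 (fully open).
Only numpy, scipy, OpenCV 4.12 (cv2) and the standard library are available. Lean on these libraries where they do the work, as an engineer would, in place of code of your own. Each camera call takes 0.05 s, during which the arm holds its last target.

## Working session

There is one attempt and no reset: what is moved stays moved. The work goes in short steps, Python scripts to look and compute and a shell command to move; the robot and the scene stay as the last step left them, time stands still between calls to the robot, and variables do not carry over. Pictures are saved under pics/ and viewed, and the job is handed in when it is done.

```bash
ls; mkdir -p pics; python3 - <<'E'
from workcell import sensors, camera
import cv2
s=sensors.observe();print(s)
for n in ("scene","side","wrist"):
    c=camera(n);cv2.imwrite(f"pics/a_{n}.png",c["img"][:,:,::-1])
    print(n,{k:v for k,v in c.items() if k!="img"})
E
```

```text
pics
{'time_s': 0.0, 'joints': array([-1.35662167,  0.33286924, -0.064669  ,  1.46097965,  0.02163778,
        1.34989602, -0.0884799 ]), 'qvel': array([ 1.04523675e-03,  2.59268454e-04,  1.83767667e-04,  9.03546650e-05,
       -2.94500557e-04, -3.28999289e-05,  1.48030260e-03]), 'effort': array([-3.88563885e-04, -6.23269773e+01,  2.43245991e-02, -3.89879537e+01,
       -6.14151056e-02,  4.01107210e-02,  1.31222923e-04]), 'tcp_pos': array([0.14655224, 0.60718611, 0.23873721]), 'tool_rot': array([ 0.70213807,  0.08299525,  0.70217793, -0.08402418]), 'force': array([-0.07416532,  0.34649132, -0.62908206]), 'torque': array([-0.01371054, -0.01800929,  0.0346805 ]), 'opening': 1.0003997663474073}
scene {'fx': 431.8569274421276, 'fy': 431.8569274421276, 'cx': 282.88820229068716, 'cy': 212.58066581616188, 'D': array([-0.04068558,  0.        ,  0.        ,  0.        ,  0.        ]), 'world_from_camera': array([[-0.24790958, -0.61633129,  0.74744671,  1.39779977],
       [ 0.96857496, -0.14168899,  0.20441812,  0.18125674],
       [-0.02008432,  0.77463538,  0.63208911,  0.86057106],
       
[... 348 characters left out ...]
.65525925,  0.68714426,  0.96906237],
       [-0.0175933 ,  0.72758636,  0.68579047,  1.11647941],
       [ 0.        ,  0.        ,  0.        ,  1.        ]])}
wrist {'fx': 338.60144279860555, 'fy': 338.60144279860555, 'cx': 285.7092790832478, 'cy': 210.9101823456106, 'D': array([-0.02419759,  0.        ,  0.        ,  0.        ,  0.        ]), 'mount': array([[ 1.44532673e-04,  2.63559603e-01, -9.64643102e-01,
        -1.45169409e-01],
       [ 9.99999969e-01, -2.32121400e-04,  8.64100355e-05,
        -6.72532045e-04],
       [-2.01140113e-04, -9.64643085e-01, -2.63559628e-01,
        -7.21799137e-02],
       [ 0.00000000e+00,  0.00000000e+00,  0.00000000e+00,
         1.00000000e+00]])}
```

View pics/a_scene.png

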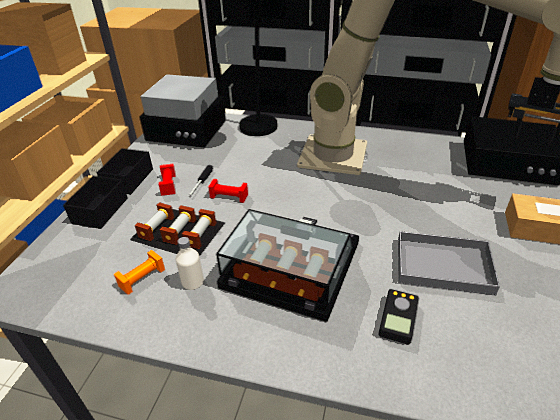

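View pics/a_side.png

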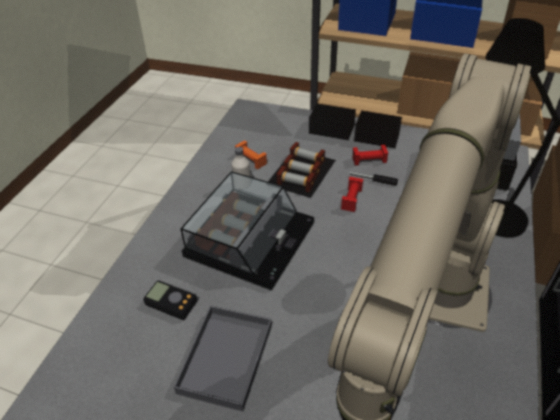

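View pics/a_wrist.png

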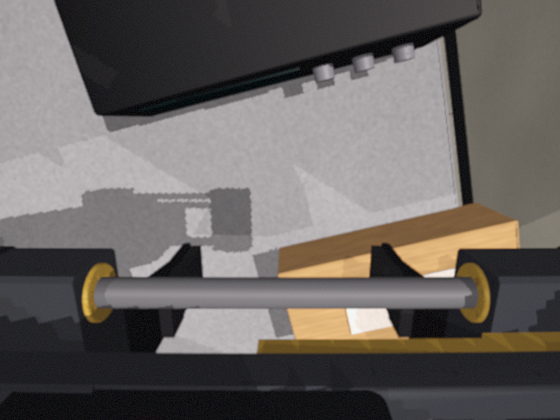

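```bash
cat > h.py <<'E'
import numpy as np, cv2
from workcell import sensors, camera
from scipy.spatial.transform import Rotation as R
def pose():
    s=sensors.observe(); q=s["tool_rot"]; T=np.eye(4); T[:3,:3]=R.from_quat([q[1],q[2],q[3],q[0]]).as_matrix(); T[:3,3]=s["tcp_pos"]; return T
def cam(n):
    T=pose(); c=camera(n)
    c["T"]=c["world_from_camera"] if n!="wrist" else T@c["mount"]
    c["K"]=np.array([[c["fx"],0,c["cx"]],[0,c["fy"],c["cy"]],[0,0,1]]); return c
def ray(c,uv):
    p=cv2.undistortPoints(np.array(uv,float).reshape(-1,1,2),c["K"],c["D"]).reshape(-1,2)
    d=np.c_[p[:,0],-p[:,1],-np.ones(len(p))]@c["T"][:3,:3].T
    return c["T"][:3,3],d
def onz(c,uv,z):
    o,d=ray(c,uv); return o+d*((z-o[2])/d[:,2])[:,None]
def proj(c,P):
    P=np.array(P,float).reshape(-1,3); q=(P-c["T"][:3,3])@c["T"][:3,:3]
    q=q*[1,-1,-1]
    return cv2.projectPoints(q,np.zeros(3),np.zeros(3),c["K"],c["D"])[0].reshape(-1,2)
def tri(c1,u1,c2,u2):
    o1,d1=ray(c1,u1);o2,d2=ray(c2,u2);d1=d1[0]/np.linalg.norm(d1);d2=d2[0]/np.linalg.norm(d2)
    A=np.stack([d1,-d2],1);t=np.linalg.lstsq(A,o2-o1,rcond=None)[0]
    a=o1+t[0]*d1;b=o2+t[1]*d2
    return (a+b)/2,np.linalg.norm(a-b)
def crop(img,x0,y0,w,h,k,name):
    im=cv2.resize(img[y0:y0+h,x0:x0+w,::-1],None,fx=k,fy=k,interpolation=cv2.INTER_CUBIC); cv2.imwrite("pics/"+name,im)
def shift(P,yaw=None):
    """tool-axis shift from the measured pose to world point P (TCP)"""
    T=pose(); return T[:3,:3].T@(np.array(P)-T[:3,3])
E
python3 - <<'E'
from h import *
c=cam("scene");crop(c["img"],110,190,260,140,3,"b_sc.png")
c=cam("side");crop(c["img"],140,130,200,160,4,"b_si.png")
c=cam("scene");crop(c["img"],340,190,200,160,3,"b_sc2.png")
E
```

```text
(no output)
```

View pics/b_sc.png

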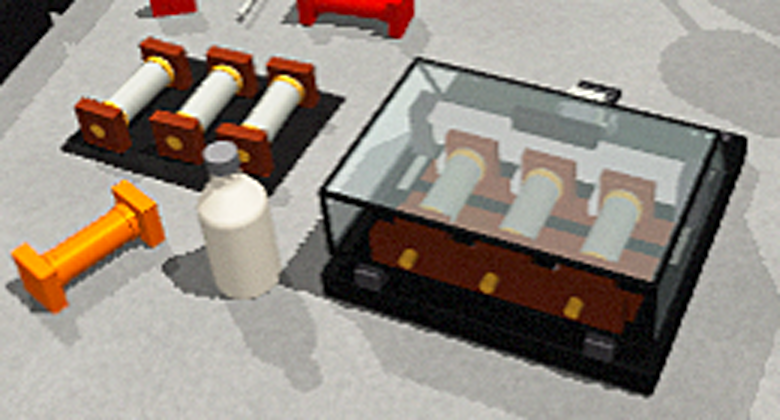

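View pics/b_si.png

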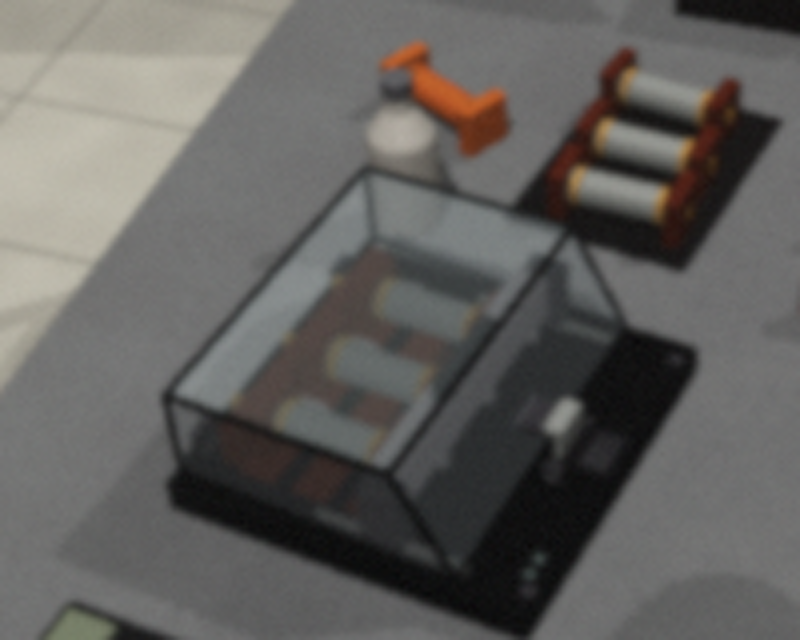

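View pics/b_sc2.png

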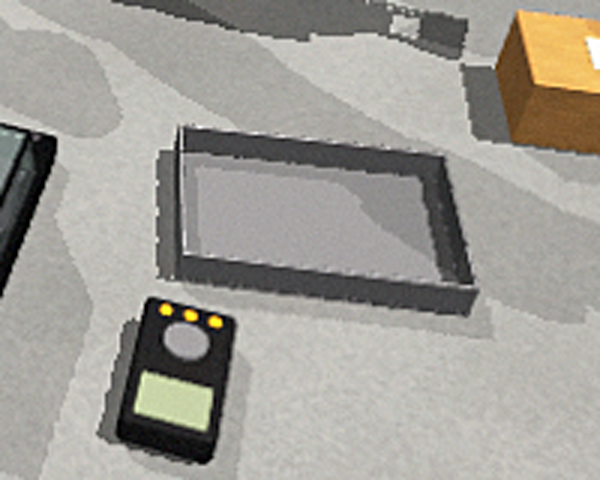

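```bash
python3 - <<'E'
from h import *
s=cam("scene");d=cam("side")
S=lambda x,y:(x/3+110,y/3+190)
D=lambda x,y:(x/4+140,y/4+130)
np.set_printoptions(precision=3,suppress=True)
print("scene bottom RL,RR", onz(s,[S(653,393),S(325,293)],0))
print("scene top FL", onz(s,[S(747,137)],.03))
print("side top FR, FL; bottom RL", onz(d,[D(695,350),D(527,627)],.03),onz(d,[D(172,503)],0))
S2=lambda x,y:(x/3+340,y/3+190)
print("tray top corners", onz(s,[S2(180,126),S2(445,157),S2(477,290),S2(180,258)],.035))
print("mat", onz(s,[S(65,150),S(345,97),S(270,195)],.003), onz(d,[D(780,122),D(683,268)],.003))
print("meter",onz(s,[S2(150,298),S2(235,315),S2(210,462),S2(120,438)],.03))
E
```

```text
scene bottom RL,RR [[ 0.756  0.111  0.   ]
 [ 0.719 -0.185  0.   ]]
scene top FL [[0.468 0.149 0.03 ]]
side top FR, FL; bottom RL [[ 0.422 -0.14   0.03 ]
 [ 0.458  0.158  0.03 ]] [[0.758 0.105 0.   ]]
tray top corners [[0.432 0.262 0.035]
 [0.42  0.502 0.035]
 [0.584 0.511 0.035]
 [0.603 0.269 0.035]]
mat [[ 0.608 -0.501  0.003]
 [ 0.469 -0.258  0.003]
 [ 0.62  -0.277  0.003]] [[ 0.436 -0.48   0.003]
 [ 0.465 -0.261  0.003]]
meter [[0.649 0.248 0.03 ]
 [0.651 0.317 0.03 ]
 [0.798 0.301 0.03 ]
 [0.792 0.235 0.03 ]]
```

```bash
cat >> h.py <<'E'
def go(P,yaw,T=None):
    """tool yaw = heading of tool y off world y (tool z off world x)"""
    T=pose() if T is None else T
    cy=np.arctan2(T[1,2],T[0,2]); sh=T[:3,:3].T@(np.array(P)-T[:3,3])
    roll=-(yaw-cy); n=max(np.linalg.norm(sh)/.0625,abs(roll)/.186)
    print("shift",np.round(sh,4),"roll",round(roll,4),"rows>=",round(n,1),"yaw now",round(cy,4))
E
python3 - <<'E'
from h import *
print(pose()[:3,:3].round(4))
go([.48,.36,.42],-.125)
E
```

```text
[[-0.000e+00  2.346e-01  9.721e-01]
 [-1.000e-04  9.721e-01 -2.346e-01]
 [-1.000e+00 -1.000e-04  0.000e+00]]
shift [-0.1805 -0.1624  0.3822] roll -0.1118 rows>= 7.2 yaw now -0.2368
```

```bash
python3 -m handwheel '[[-0.18,-0.162,0.382,-0.112],[-0.18,-0.162,0.382,-0.112],[-0.18,-0.162,0.382,-0.112],[-0.18,-0.162,0.382,-0.112],[-0.18,-0.162,0.382,-0.112],[-0.18,-0.162,0.382,-0.112],[-0.18,-0.162,0.382,-0.112],[-0.18,-0.162,0.382,-0.112],[-0.18,-0.162,0.382,-0.112]]' 0.02 20; python3 - <<'E'
from h import *
c=cam("wrist");cv2.imwrite("pics/c.png",c["img"][:,:,::-1])
go([.58,-.02,.42],-.125)
E
```

```text
time_s: 1.52
tcp_pos: [0.4803, 0.3603, 0.4195]
tool_rot: [0.706, 0.045, 0.706, -0.044]
force: [0.2, 0.7, 0.0]
opening: 0.233
shift [-0.0012 -0.366   0.1472] roll 0.0012 rows>= 6.3 yaw now -0.1238
```

View pics/c.png

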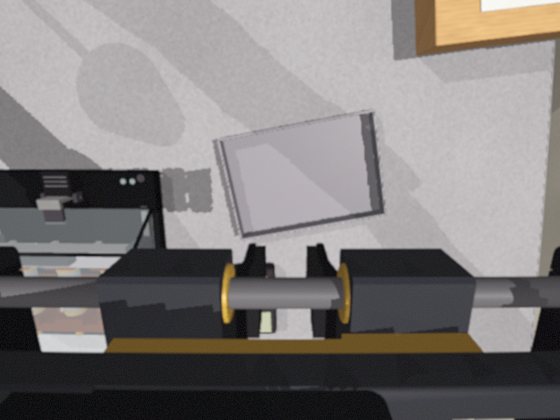

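```bash
python3 - <<'E'
from h import *
np.set_printoptions(precision=4,suppress=True)
c=cam("wrist")
P=onz(c,[(216,140),(372,112),(384,213),(240,237)],.035);print(P,P.mean(0))
for i in range(4):print(np.linalg.norm((P[i]-P[(i+1)%4])[:2]))
d=P[1]-P[0];print(np.arctan2(-d[0],d[1]));d=P[2]-P[3];print(np.arctan2(-d[0],d[1]))
print(onz(c,[(55,180)],.047),onz(c,[(159,172)],.03))
E
python3 -m handwheel '[[0,-0.366,0.147,0],[0,-0.366,0.147,0],[0,-0.366,0.147,0],[0,-0.366,0.147,0],[0,-0.366,0.147,0],[0,-0.366,0.147,0],[0,-0.366,0.147,0],[0,-0.366,0.147,0]]' 0.0 20; python3 - <<'E'
from h import *
c=cam("wrist");cv2.imwrite("pics/d.png",c["img"][:,:,::-1])
E
```

```text
[[0.4252 0.2595 0.035 ]
 [0.4132 0.4998 0.035 ]
 [0.5735 0.5099 0.035 ]
 [0.5854 0.2712 0.035 ]] [0.4993 0.3851 0.035 ]
0.24053907482684306
0.16063930893439374
0.23902848837949264
0.16067444313766382
0.04972473538396244
0.04975528133131388
[[0.453  0.0007 0.047 ]] [[0.4632 0.1595 0.03  ]]
time_s: 2.62
tcp_pos: [0.58, -0.0207, 0.4188]
tool_rot: [0.705, 0.044, 0.706, -0.044]
force: [0.4, 0.6, 0.3]
opening: 0.003
```

View pics/d.png

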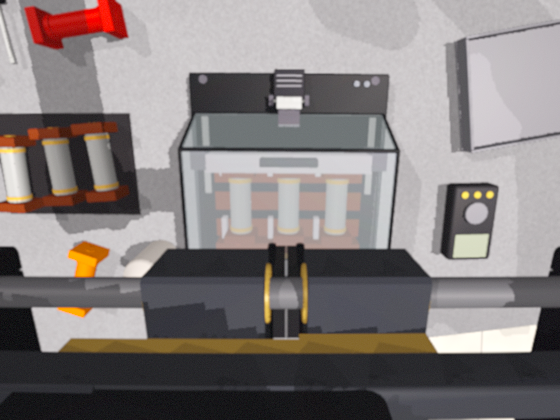

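```bash
python3 - <<'E'
from h import *
np.set_printoptions(precision=4,suppress=True)
c=cam("wrist");crop(c["img"],170,60,240,190,3,"d2.png");crop(c["img"],0,90,180,140,4,"d3.png")
P=onz(c,[(190,74),(388,75)],.03);print(P,np.linalg.norm(P[0]-P[1]));d=P[1]-P[0];th=np.arctan2(-d[0],d[1]);print(th)
u=np.array([np.cos(th),np.sin(th),0]);print("origin",P.mean(0)+.165*u)
T=onz(c,[(240,205),(289,205),(337,205)],.07);print(T)
E
```

```text
[[ 0.4267 -0.1434  0.03  ]
 [ 0.464   0.1476  0.03  ]] 0.2933534490466311
-0.12724391008868952
origin [ 0.609  -0.0188  0.03  ]
[[ 0.6242 -0.0943  0.07  ]
 [ 0.6333 -0.0211  0.07  ]
 [ 0.6421  0.0507  0.07  ]]
```

View pics/d2.png

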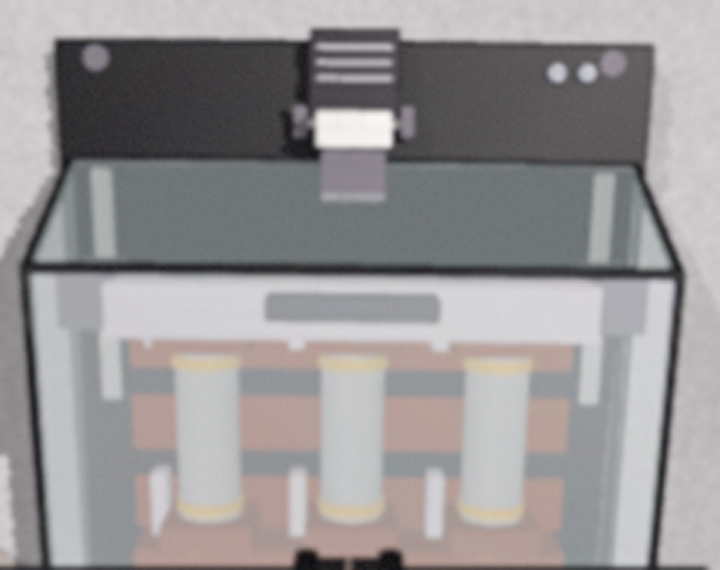

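View pics/d3.png

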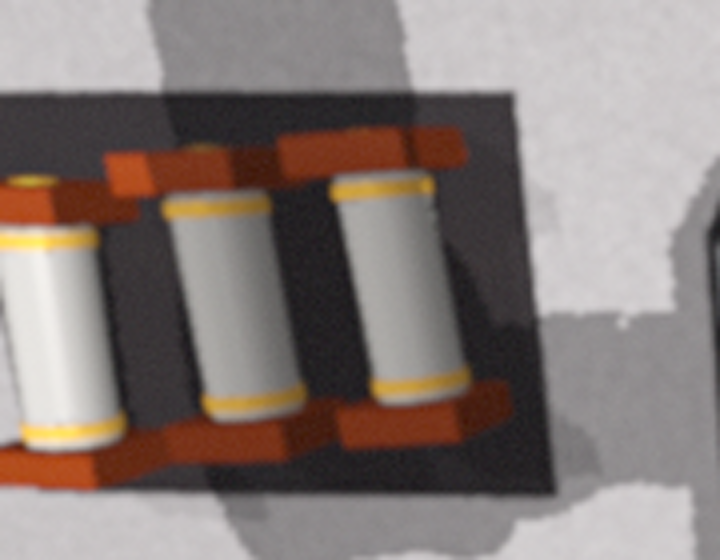

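```bash
python3 - <<'E'
from h import *
np.set_printoptions(precision=4,suppress=True)
c=cam("wrist")
P=onz(c,[(274,71),(302.7,71),(288.5,80.5),(288.5,96)],.047);print(P)
o=np.array([.608,-.0188]);th=-.126;u=np.array([np.cos(th),np.sin(th)]);v=np.array([-u[1],u[0]])
for p in P: print((p[:2]-o)@u,(p[:2]-o)@v)
E
```

```text
[[ 0.4405 -0.0185  0.047 ]
 [ 0.4455  0.0222  0.047 ]
 [ 0.4557  0.0005  0.047 ]
 [ 0.4769 -0.002   0.047 ]]
-0.1662065005876569 -0.020768735687542467
-0.16640507202264734 0.020233401767908592
-0.15347585867385727 2.989022933694722e-05
-0.1322101378075323 0.00017020676332840613
```

```bash
python3 - <<'E'
from h import *
go([.453,.001,.10],-.126)
E
```

```text
shift [ 0.3193  0.0034 -0.1282] roll 0.0049 rows>= 5.5 yaw now -0.1211
```

```bash
python3 -m handwheel '[[0,0.003,-0.06,0.003],[0,0.003,-0.1,0.003],[0.04,0.003,-0.128,0.003],[0.1,0.003,-0.128,0.003],[0.16,0.003,-0.128,0.003],[0.22,0.003,-0.128,0.003],[0.28,0.003,-0.128,0.003],[0.319,0.003,-0.128,0.003],[0.319,0.003,-0.128,0.003],[0.319,0.003,-0.128,0.003]]' 0.0 20; python3 - <<'E'
from h import *
c=cam("wrist");cv2.imwrite("pics/e.png",c["img"][:,:,::-1])
c=cam("side");crop(c["img"],180,160,180,130,4,"e2.png")
E
```

```text
time_s: 4.03
tcp_pos: [0.4545, -0.0011, 0.1022]
tool_rot: [0.706, 0.045, 0.705, -0.044]
force: [0.4, -0.1, 1.2]
opening: 0.007
```

View pics/e.png

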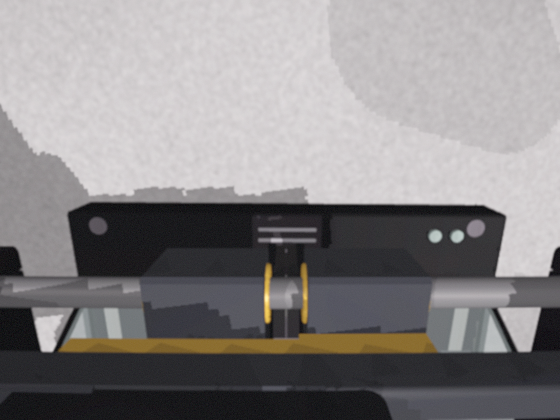

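View pics/e2.png

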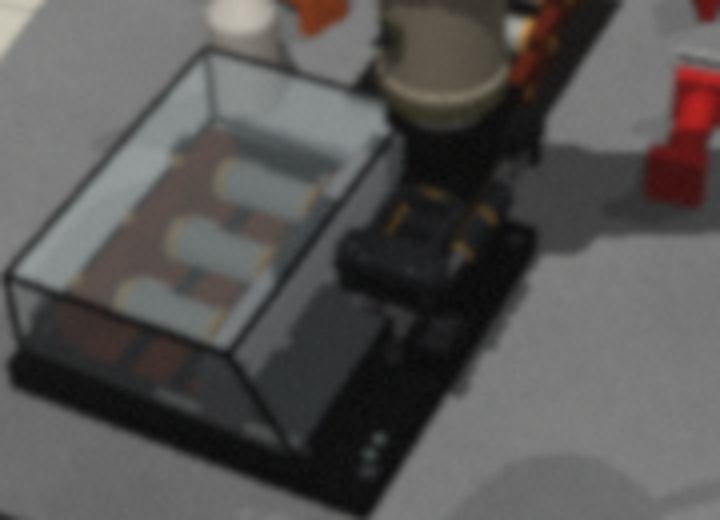

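```bash
python3 -m handwheel '[[0.03,0,-0.003,0],[0.036,0,-0.003,0],[0.041,0,-0.003,0],[0.046,0,-0.003,0],[0.046,0,-0.003,0],[0.046,0,-0.003,0]]' 0.0 20;  python3 - <<'E'
from h import *
c=cam("side");crop(c["img"],180,160,180,130,4,"f2.png")
E
```

```text
time_s: 4.88
tcp_pos: [0.4501, -0.0013, 0.0576]
tool_rot: [0.705, 0.046, 0.707, -0.045]
force: [-23.5, -0.6, 44.2]
opening: 0.005
```

View pics/f2.png

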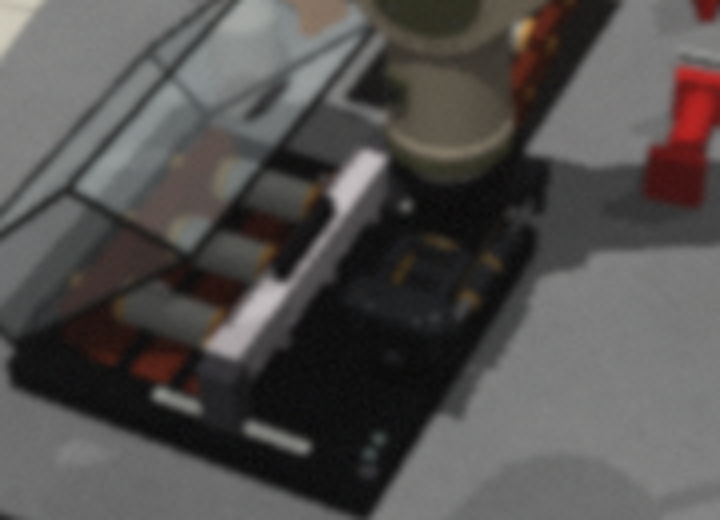

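```bash
python3 -m handwheel '[[-0.01,0,0,0],[-0.04,0,0,0],[-0.09,0,-0.01,0],[-0.14,0,-0.02,0],[-0.14,0,-0.02,0],[-0.14,0,-0.02,0],[-0.14,0,-0.02,0],[-0.14,0,-0.02,0],[-0.14,0,-0.02,0],[-0.14,0,-0.02,0]]' 0.0 20;  python3 - <<'E'
from h import *
c=cam("side");crop(c["img"],140,100,200,180,4,"g2.png")
c=cam("scene");crop(c["img"],150,130,240,190,3,"g1.png")
c=cam("wrist");cv2.imwrite("pics/g.png",c["img"][:,:,::-1])
E
```

```text
time_s: 6.18
tcp_pos: [0.4307, 0.0008, 0.1943]
tool_rot: [0.705, 0.045, 0.706, -0.045]
force: [-0.4, -1.4, -0.1]
opening: 0.005
```

View pics/g2.png

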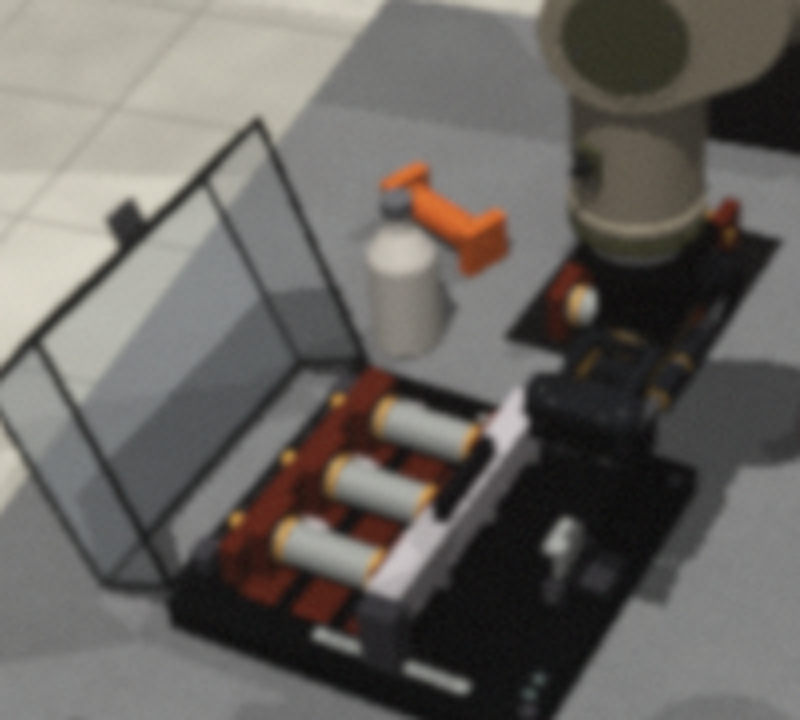

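View pics/g1.png

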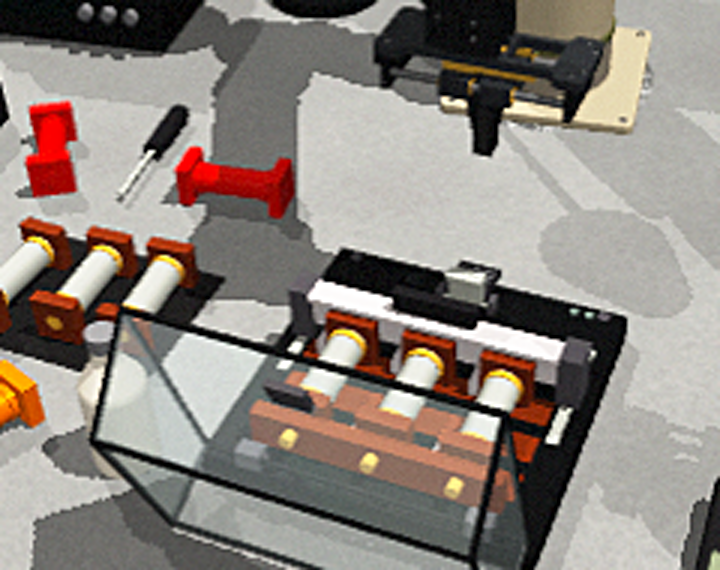

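View pics/g.png

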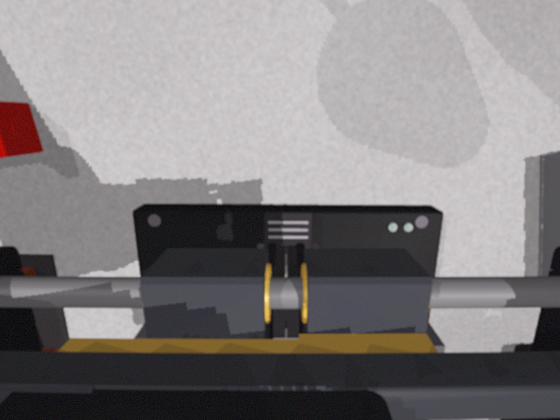

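```bash
cat >> h.py <<'E'
FO=np.array([.608,-.0188]);FT=-.126
def F(x,y,z):
    u=np.array([np.cos(FT),np.sin(FT)]);v=np.array([-u[1],u[0]]);p=FO+x*u+y*v;return [p[0],p[1],z]
def invF(P):
    u=np.array([np.cos(FT),np.sin(FT)]);v=np.array([-u[1],u[0]]);d=np.array(P[:2])-FO;return [d@u,d@v,P[2]]
E
python3 - <<'E'
from h import *
print(F(-.018,0,.108))
go(F(-.018,0,.108),-.126)
E
```

```text
[np.float64(0.5901426950644773), np.float64(-0.016537996366104875), 0.108]
shift [0.0864 0.003  0.1603] roll -0.0018 rows>= 2.9 yaw now -0.1278
```

```bash
python3 -m handwheel '[[0,0.003,0.06,0],[0,0.003,0.12,0],[0,0.003,0.16,0],[0.03,0.003,0.16,0],[0.06,0.003,0.16,0],[0.06,0.003,0.16,0],[0.06,0.003,0.16,0]]' 0.0 20;  python3 - <<'E'
from h import *
c=cam("scene");crop(c["img"],220,150,160,130,4,"i1.png")
c=cam("wrist");cv2.imwrite("pics/i.png",c["img"][:,:,::-1])
print(invF(pose()[:3,3]))
E
```

```text
time_s: 7.2
tcp_pos: [0.5904, -0.0166, 0.1357]
tool_rot: [0.706, 0.045, 0.705, -0.045]
force: [-0.6, 0.3, 0.6]
opening: 0.005
[np.float64(-0.017469716706749912), np.float64(0.00013019423829598817), np.float64(0.13610100103389852)]
```

View pics/i1.png

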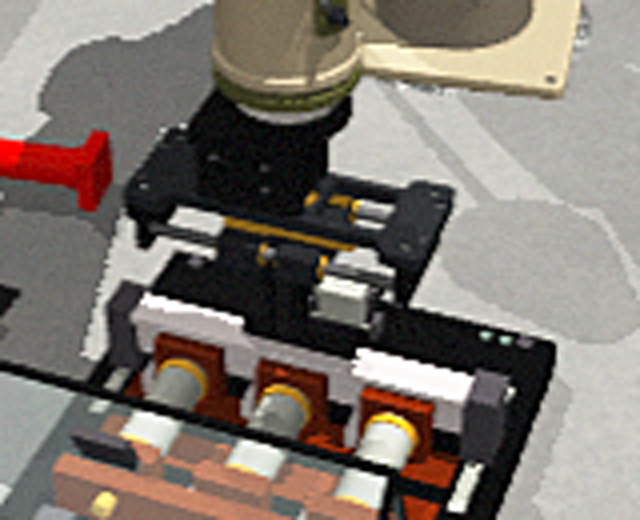

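View pics/i.png

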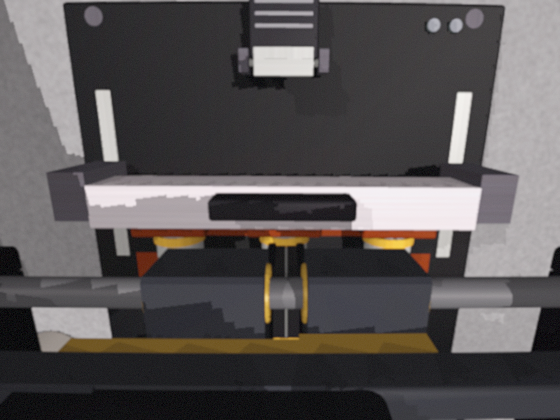

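```bash
python3 - <<'E'
from h import *
c=cam("wrist");crop(c["img"],190,170,190,110,4,"i3.png")
for p in onz(c,[(212,196),(352,196),(283,200)],.108): print(np.round(invF(p),4))
for p in onz(c,[(70,6),(500,9)],.03): print(np.round(invF(p),4))
E
```

```text
[-0.0505 -0.0391  0.108 ]
[-0.0504  0.0343  0.108 ]
[-0.0483 -0.0019  0.108 ]
[-0.1635 -0.1448  0.03  ]
[-0.1613  0.1437  0.03  ]
```

View pics/i3.png

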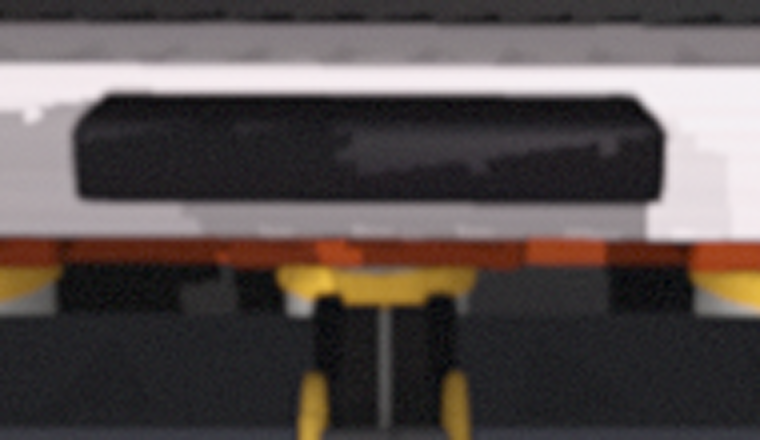

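```bash
python3 -m handwheel '[[0.015,-0.001,0,0],[0.028,-0.001,0,0],[0.028,-0.001,0,0],[0.028,-0.001,-0.01,0],[0.028,-0.001,-0.02,0],[0.028,-0.001,-0.03,0],[0.028,-0.001,-0.04,0],[0.028,-0.001,-0.05,0],[0.028,-0.001,-0.06,0],[0.028,-0.001,-0.066,0],[0.028,-0.001,-0.068,0],[0.028,-0.001,-0.068,0]]' 0.0 20;  python3 - <<'E'
from h import *
c=cam("side");crop(c["img"],170,160,160,130,4,"j1.png")
print(invF(pose()[:3,3]))
E
```

```text
time_s: 8.85
tcp_pos: [0.5236, -0.0089, 0.1069]
tool_rot: [0.707, 0.045, 0.704, -0.045]
force: [10.2, -1.7, -5.1]
opening: 0.005
[np.float64(-0.08497315754546919), np.float64(-0.0007419876311621383), np.float64(0.10688709906752644)]
```

View pics/j1.png

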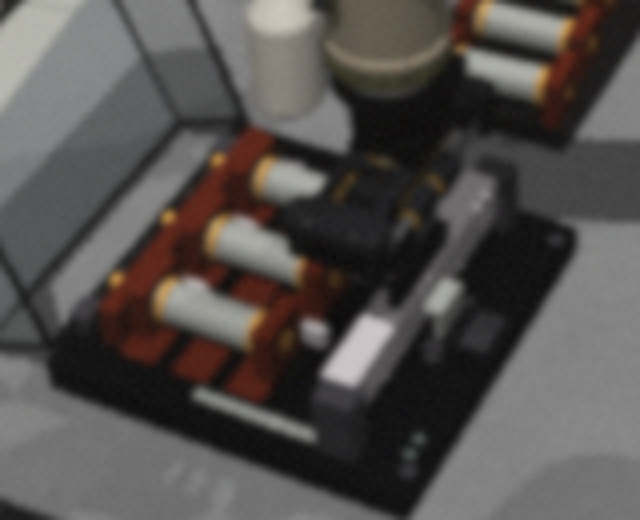

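```bash
python3 -m handwheel '[[0,0,-0.003,0],[0,0,-0.006,0],[0,0,-0.006,0],[0,0,-0.006,0]]' 0.0 20;  python3 - <<'E'
from h import *
print(invF(pose()[:3,3]),sensors.observe()["force"])
E
```

```text
time_s: 9.4
tcp_pos: [0.5231, -0.0088, 0.1075]
tool_rot: [0.711, 0.045, 0.7, -0.046]
force: [39.3, -4.5, -32.2]
opening: 0.004
[np.float64(-0.0854428281885773), np.float64(-0.0007734857547539006), np.float64(0.10745986624303025)] [ 39.31906848  -4.47155588 -32.1828259 ]
```

```bash
python3 - <<'E'
from h import *
go(F(.085,0,.30),-.126)
E
```

```text
shift [-0.1898  0.0011  0.1735] roll -0.002 rows>= 4.1 yaw now -0.128
```

```bash
python3 -m handwheel '[[0,0,0.015,0],[-0.05,0.001,0.015,0],[-0.1,0.001,0.06,0],[-0.15,0.001,0.12,0],[-0.19,0.001,0.178,0],[-0.19,0.001,0.178,0],[-0.19,0.001,0.178,0],[-0.19,0.001,0.178,0]]' 0.05 20;  python3 - <<'E'
from h import *
c=cam("wrist");cv2.imwrite("pics/k.png",c["img"][:,:,::-1])
E
```

```text
time_s: 10.4
tcp_pos: [0.692, -0.0298, 0.2953]
tool_rot: [0.705, 0.045, 0.707, -0.045]
force: [-0.4, 0.3, -0.1]
opening: 0.573
```

View pics/k.png

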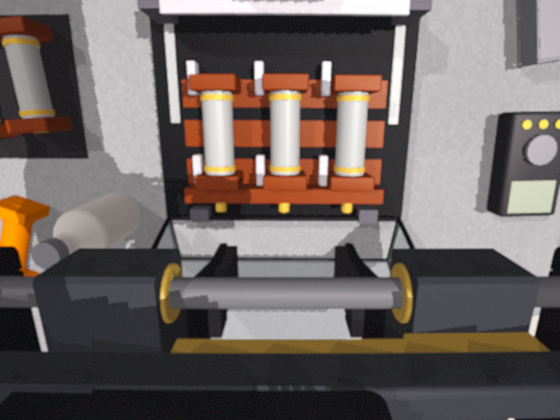

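```bash
python3 - <<'E'
from h import *
c=cam("wrist")
for p in onz(c,[(218,134),(285,134),(351,134)],.058): print(np.round(invF(p),4))
for y in (-.074,0,.074): print(proj(c,F(.03,y,.058)))
go(F(.03,0,.056),-.126)
E
```

```text
[ 0.0281 -0.0757  0.058 ]
[ 0.0283 -0.0016  0.058 ]
[0.0283 0.0714 0.058 ]
[[219.57999461 135.7611582 ]]
[[286.40979383 135.57544367]]
[[353.24257636 135.53253563]]
shift [ 2.399e-01 -1.000e-04 -5.420e-02] roll -0.0017 rows>= 3.9 yaw now -0.1277
```

```bash
sed -i 's/-.0188\])/-.0203])/' h.py; python3 -m handwheel '[[0.06,-0.0015,-0.054,0],[0.12,-0.0015,-0.054,0],[0.18,-0.0015,-0.054,0],[0.22,-0.0015,-0.054,0],[0.24,-0.0015,-0.054,0],[0.24,-0.0015,-0.054,0],[0.24,-0.0015,-0.054,0]]' 0.05 40;  python3 - <<'E'
from h import *
print(invF(pose()[:3,3]))
E
python3 -m handwheel '[[0,0,0,0],[0,0,0,0],[0,0,0,0],[0,0,0,0]]' 0.0 40
```

```text
time_s: 11.38
tcp_pos: [0.6406, -0.0245, 0.0588]
tool_rot: [0.707, 0.045, 0.705, -0.045]
force: [0.2, -0.5, 0.7]
opening: 0.574
[np.float64(0.0328930636228919), np.float64(-2.8368306921447066e-05), np.float64(0.05882736323942518)]
time_s: 11.88
tcp_pos: [0.6396, -0.0243, 0.0572]
tool_rot: [0.706, 0.045, 0.705, -0.045]
force: [-1.2, 0.3, 5.6]
opening: 0.356
```

```bash
python3 -m handwheel '[[-0.03,0,0,0],[-0.09,0,0,0],[-0.15,0,0,0],[-0.15,0,0,0]]' 0.0 40;  python3 - <<'E'
from h import *
go([.496,.453,.16],.05)
E
```

```text
time_s: 12.38
tcp_pos: [0.6415, -0.0249, 0.2116]
tool_rot: [0.708, 0.046, 0.703, -0.045]
force: [0.0, 0.8, -2.5]
opening: 0.358
shift [ 0.0507  0.4553 -0.2058] roll -0.1782 rows>= 8.0 yaw now -0.1282
```

```bash
python3 -m handwheel '[[0,0.04,-0.018,-0.02],[0,0.09,-0.04,-0.03],[0,0.14,-0.063,-0.05],[0,0.19,-0.086,-0.07],[0,0.24,-0.108,-0.09],[0,0.29,-0.131,-0.11],[0,0.34,-0.154,-0.13],[0,0.39,-0.176,-0.15],[0,0.43,-0.195,-0.17],[0.01,0.455,-0.206,-0.178],[0.03,0.455,-0.206,-0.178],[0.05,0.455,-0.206,-0.178]]' 0.0 40;  python3 - <<'E'
from h import *
c=cam("wrist");cv2.imwrite("pics/l.png",c["img"][:,:,::-1])
go([.496,.453,.031],.05)
E
```

```text
time_s: 13.88
tcp_pos: [0.4937, 0.4511, 0.1542]
tool_rot: [0.707, -0.018, 0.707, 0.016]
force: [1.0, -0.2, -2.2]
opening: 0.36
shift [0.1203 0.0034 0.0037] roll -0.0024 rows>= 1.9 yaw now 0.0476
```

View pics/l.png

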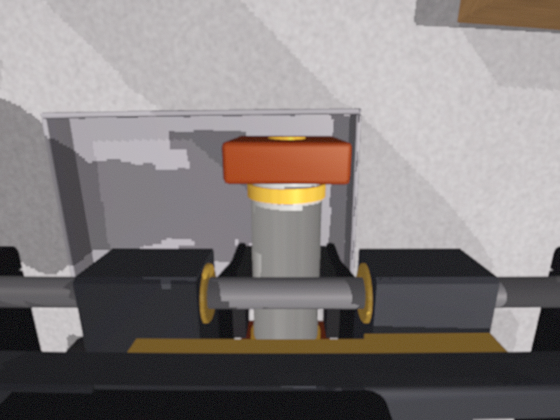

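```bash
python3 - <<'E'
from h import *
c=cam("wrist")
P=onz(c,[(45,115),(359,110)],.035);print(P,np.linalg.norm(P[1]-P[0]));m=P.mean(0);th=.05
print("centre",m+np.array([np.cos(th),np.sin(th),0])*.085)
E
```

```text
[[0.42546503 0.26333696 0.035     ]
 [0.41140082 0.49941565 0.035     ]] 0.2364972519132558
centre [0.5033267  0.38562454 0.035     ]
```

```bash
python3 -m handwheel '[[0.04,0.001,0.005,0],[0.08,0.001,0.005,0],[0.11,0.001,0.005,0],[0.115,0.001,0.005,0],[0.115,0.001,0.005,0],[0.115,0.001,0.005,0]]' 0.0 40
```

```text
time_s: 14.72
tcp_pos: [0.4989, 0.4549, 0.0435]
tool_rot: [0.708, -0.017, 0.706, 0.018]
force: [0.3, -0.0, -1.4]
opening: 0.358
```

```bash
python3 -m handwheel '[[0.006,0,0,0],[0.011,0,0,0],[0.012,0,0,0],[0.012,0,0,0]]' 0.0 40
```

```text
time_s: 15.22
tcp_pos: [0.498, 0.4546, 0.0311]
tool_rot: [0.707, -0.017, 0.707, 0.018]
force: [-5.8, -4.6, 13.1]
opening: 0.356
```

```bash
python3 -m handwheel '[[0,0,0,0],[0,0,0,0],[-0.05,0,0,0],[-0.11,0,0,0],[-0.17,0,0,0],[-0.17,0,0,0]]' 0.048 40;  python3 - <<'E'
from h import *
c=cam("wrist");cv2.imwrite("pics/m.png",c["img"][:,:,::-1])
go(F(.03,.074,.20),-.126)
E
```

```text
time_s: 15.98
tcp_pos: [0.5, 0.456, 0.2055]
tool_rot: [0.709, -0.015, 0.705, 0.02]
force: [1.2, 0.2, 0.2]
opening: 0.549
shift [ 0.001  -0.4128  0.1277] roll 0.1762 rows>= 6.9 yaw now 0.0502
```

View pics/m.png

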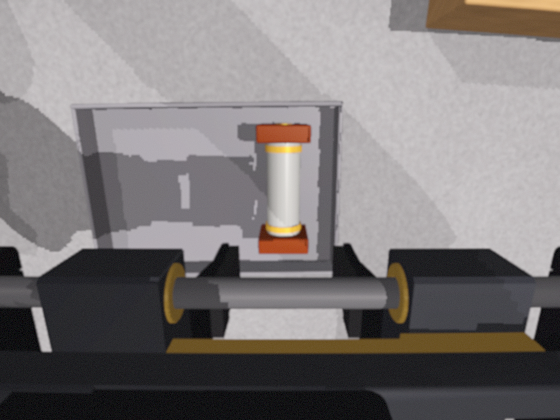

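```bash
python3 -m handwheel '[[0,-0.06,0.019,0.03],[0,-0.12,0.037,0.05],[0,-0.18,0.056,0.08],[0,-0.24,0.074,0.1],[0,-0.3,0.093,0.13],[0,-0.36,0.112,0.15],[0,-0.413,0.128,0.176],[0,-0.413,0.128,0.176],[0,-0.413,0.128,0.176]]' 0.05 40;  python3 - <<'E'
from h import *
c=cam("wrist");cv2.imwrite("pics/n.png",c["img"][:,:,::-1])
go(F(.03,.074,.056),-.126)
E
```

```text
time_s: 17.15
tcp_pos: [0.6458, 0.0488, 0.198]
tool_rot: [0.705, 0.044, 0.707, -0.044]
force: [-0.3, 1.2, 0.4]
opening: 0.575
shift [ 0.1423 -0.0004  0.0015] roll 0.0019 rows>= 2.3 yaw now -0.1241
```

View pics/n.png

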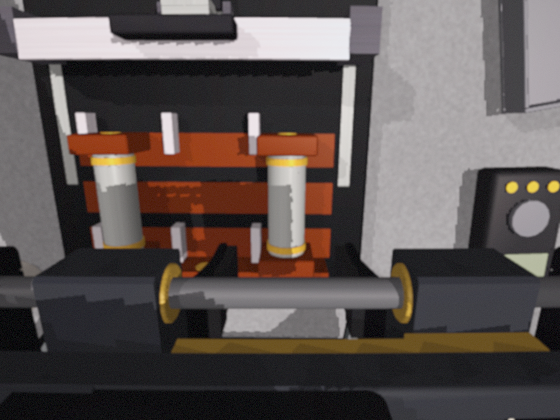

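```bash
python3 -m handwheel '[[0.06,0,0.001,0],[0.11,0,0.001,0],[0.142,0,0.001,0],[0.142,0,0.001,0],[0.142,0,0.001,0]]' 0.05 40; python3 -m handwheel '[[0,0,0,0],[0,0,0,0],[0,0,0,0],[0,0,0,0],[-0.05,0,0,0],[-0.1,0,0,0],[-0.15,0,0,0],[-0.15,0,0,0]]' 0.0 40; python3 - <<'E'
from h import *
go([.499,.387,.16],.05)
E
```

```text
time_s: 17.82
tcp_pos: [0.6482, 0.0492, 0.059]
tool_rot: [0.706, 0.044, 0.705, -0.044]
force: [0.1, 0.1, 1.6]
opening: 0.573
time_s: 18.82
tcp_pos: [0.6492, 0.0479, 0.2116]
tool_rot: [0.708, 0.045, 0.703, -0.044]
force: [-0.0, -0.3, -3.3]
opening: 0.355
shift [ 0.051   0.3174 -0.192 ] roll -0.1761 rows>= 6.0 yaw now -0.1261
```

```bash
python3 -m handwheel '[[0,0.04,-0.025,-0.02],[0,0.09,-0.054,-0.05],[0,0.14,-0.085,-0.08],[0,0.19,-0.115,-0.1],[0,0.24,-0.145,-0.13],[0,0.29,-0.175,-0.16],[0.01,0.317,-0.192,-0.176],[0.05,0.317,-0.192,-0.176],[0.1,0.317,-0.192,-0.176],[0.15,0.317,-0.192,-0.176],[0.162,0.317,-0.192,-0.176],[0.162,0.317,-0.192,-0.176]]' 0.0 40;  python3 - <<'E'
from h import *
c=cam("wrist");cv2.imwrite("pics/o.png",c["img"][:,:,::-1])
go([.499,.387,.031],.05)
E
```

```text
time_s: 20.32
tcp_pos: [0.4968, 0.3863, 0.0453]
tool_rot: [0.707, -0.018, 0.707, 0.017]
force: [0.3, 0.2, -2.5]
opening: 0.355
shift [ 0.0158 -0.      0.0014] roll -0.0003 rows>= 0.3 yaw now 0.0497
```

View pics/o.png

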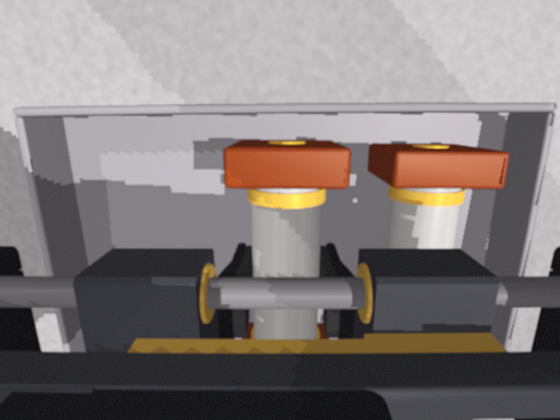

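```bash
python3 -m handwheel '[[0.007,0,0,0],[0.013,0,0,0],[0.014,0,0,0],[0.014,0,0,0]]' 0.0 40; python3 -m handwheel '[[0,0,0,0],[0,0,0,0],[-0.05,0,0,0],[-0.11,0,0,0],[-0.17,0,0,0],[-0.17,0,0,0]]' 0.048 40; python3 - <<'E'
from h import *
go(F(.03,-.074,.20),-.126)
E
```

```text
time_s: 20.88
tcp_pos: [0.497, 0.3871, 0.0324]
tool_rot: [0.707, -0.017, 0.707, 0.018]
force: [-1.6, -1.9, 4.9]
opening: 0.357
time_s: 21.62
tcp_pos: [0.4989, 0.3883, 0.2072]
tool_rot: [0.709, -0.015, 0.704, 0.02]
force: [0.6, 0.5, -0.3]
opening: 0.55
shift [ 0.0049 -0.4917  0.1051] roll 0.1759 rows>= 8.0 yaw now 0.0499
```

```bash
python3 -m handwheel '[[0,-0.06,0.013,0.02],[0,-0.12,0.026,0.04],[0,-0.18,0.038,0.06],[0,-0.24,0.051,0.08],[0,-0.3,0.064,0.1],[0,-0.36,0.077,0.13],[0,-0.42,0.09,0.15],[0.005,-0.48,0.103,0.176],[0.005,-0.492,0.105,0.176],[0.005,-0.492,0.105,0.176],[0.005,-0.492,0.105,0.176]]' 0.05 40;  python3 - <<'E'
from h import *
c=cam("wrist");cv2.imwrite("pics/p.png",c["img"][:,:,::-1])
go(F(.03,-.074,.056),-.126)
E
```

```text
time_s: 23.0
tcp_pos: [0.6263, -0.0971, 0.1961]
tool_rot: [0.706, 0.044, 0.706, -0.043]
force: [0.9, 0.3, 1.0]
opening: 0.575
shift [ 0.1403 -0.0004  0.0022] roll 0.0031 rows>= 2.2 yaw now -0.1229
```

View pics/p.png

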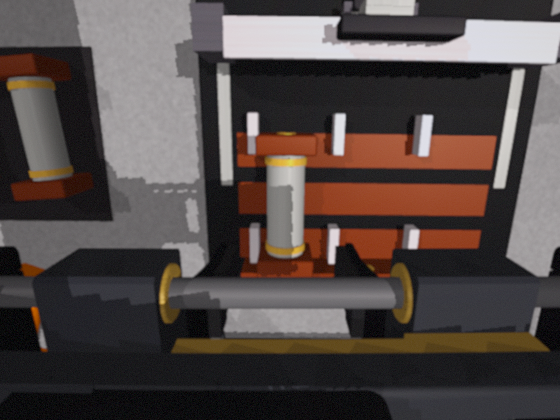

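```bash
python3 -m handwheel '[[0.06,0,0.001,0],[0.11,0,0.001,0],[0.14,0,0.001,0],[0.14,0,0.001,0],[0.14,0,0.001,0]]' 0.05 40; python3 -m handwheel '[[0,0,0,0],[0,0,0,0],[0,0,0,0],[0,0,0,0],[-0.05,0,0,0],[-0.1,0,0,0],[-0.15,0,0,0],[-0.15,0,0,0]]' 0.0 40; python3 - <<'E'
from h import *
go([.503,.320,.16],.05)
E
```

```text
time_s: 23.68
tcp_pos: [0.6283, -0.0988, 0.0582]
tool_rot: [0.706, 0.044, 0.705, -0.044]
force: [-0.9, 0.1, 0.9]
opening: 0.578
time_s: 24.68
tcp_pos: [0.629, -0.1003, 0.2107]
tool_rot: [0.708, 0.045, 0.703, -0.045]
force: [-0.5, -0.1, -2.6]
opening: 0.361
shift [ 0.0497  0.4011 -0.1783] roll -0.1763 rows>= 7.1 yaw now -0.1263
```

```bash
python3 -m handwheel '[[0,0.04,-0.018,-0.02],[0,0.09,-0.04,-0.04],[0,0.14,-0.062,-0.06],[0,0.19,-0.085,-0.08],[0,0.24,-0.107,-0.11],[0,0.29,-0.129,-0.13],[0,0.34,-0.151,-0.15],[0.01,0.38,-0.17,-0.17],[0.03,0.401,-0.178,-0.176],[0.09,0.401,-0.178,-0.176],[0.14,0.401,-0.178,-0.176],[0.16,0.401,-0.178,-0.176]]' 0.0 40;  python3 - <<'E'
from h import *
c=cam("wrist");cv2.imwrite("pics/q.png",c["img"][:,:,::-1])
go([.503,.320,.031],.05)
E
```

```text
time_s: 26.18
tcp_pos: [0.4994, 0.3181, 0.0423]
tool_rot: [0.705, -0.019, 0.709, 0.016]
force: [-0.2, 0.2, -2.0]
opening: 0.359
shift [0.0106 0.0016 0.0039] roll -0.0009 rows>= 0.2 yaw now 0.0491
```

View pics/q.png

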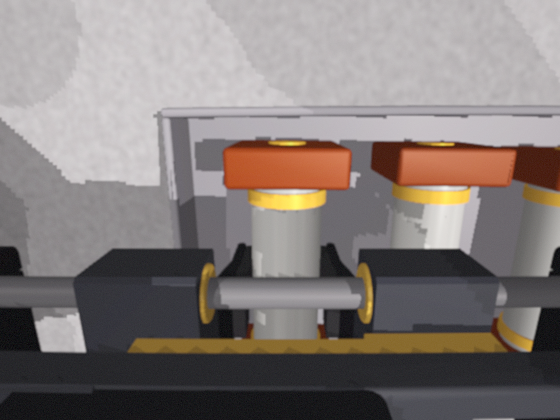

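```bash
python3 -m handwheel '[[0.006,0,0.003,0],[0.013,0,0.003,0],[0.014,0,0.003,0],[0.014,0,0.003,0]]' 0.0 40; python3 -m handwheel '[[0,0,0,0],[0,0,0,0],[-0.05,0,0,0],[-0.11,0,0,0],[-0.17,0,0,0],[-0.23,0,0,0],[-0.26,0,0,0],[-0.26,0,0,0]]' 0.048 40; python3 - <<'E'
from h import *
c=cam("wrist");cv2.imwrite("pics/r.png",c["img"][:,:,::-1])
go([.60,-.38,.36],-.126)
E
```

```text
time_s: 26.72
tcp_pos: [0.5043, 0.3211, 0.0332]
tool_rot: [0.707, -0.018, 0.707, 0.018]
force: [-0.6, -0.1, -2.3]
opening: 0.36
time_s: 27.72
tcp_pos: [0.505, 0.3214, 0.2957]
tool_rot: [0.708, -0.016, 0.705, 0.019]
force: [-0.2, 0.2, -1.2]
opening: 0.554
shift [-0.0674 -0.7049  0.0605] roll 0.1762 rows>= 11.4 yaw now 0.0502
```

View pics/r.png

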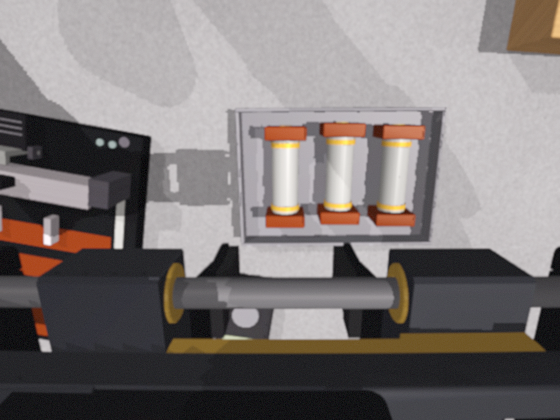

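```bash
python3 -m handwheel '[[-0.03,-0.06,0.005,0.02],[-0.067,-0.12,0.01,0.03],[-0.067,-0.18,0.015,0.05],[-0.067,-0.24,0.02,0.06],[-0.067,-0.3,0.026,0.08],[-0.067,-0.36,0.031,0.09],[-0.067,-0.42,0.036,0.11],[-0.067,-0.48,0.041,0.12],[-0.067,-0.54,0.046,0.14],[-0.067,-0.6,0.052,0.15],[-0.067,-0.66,0.057,0.17],[-0.067,-0.705,0.06,0.176]]' 0.05 40; python3 -m handwheel '[[0,0,0,0],[0,0,0,0]]' ; python3 - <<'E'
from h import *
c=cam("wrist");cv2.imwrite("pics/s.png",c["img"][:,:,::-1])
E
```

```text
time_s: 29.28
tcp_pos: [0.5988, -0.3827, 0.3573]
tool_rot: [0.705, 0.045, 0.707, -0.045]
force: [0.7, 1.0, 0.0]
opening: 0.572
time_s: 29.52
tcp_pos: [0.5994, -0.3798, 0.3583]
tool_rot: [0.705, 0.045, 0.706, -0.044]
force: [0.2, 1.0, 0.7]
opening: 0.577
```

View pics/s.png

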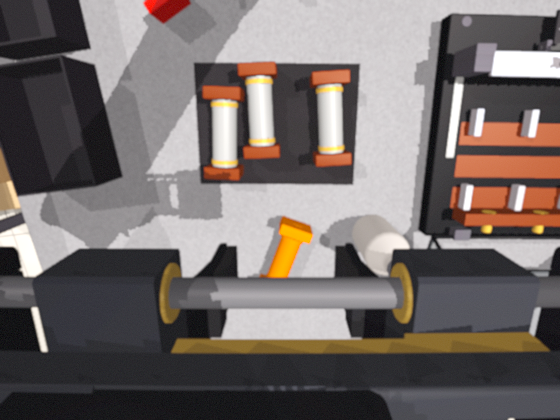

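```bash
python3 - <<'E'
from h import *
c=cam("wrist");crop(c["img"],185,50,190,150,4,"s2.png")
hsv=cv2.cvtColor(c["img"],cv2.COLOR_RGB2HSV)
m=cv2.inRange(hsv,(18,110,110),(35,255,255));m[:, :190]=0;m[:, 370:]=0;m[200:]=0
n,l,st,ce=cv2.connectedComponentsWithStats(m)
for i in range(1,n):
    if st[i,4]>8: print(st[i],ce[i],onz(c,[ce[i]],.037)[0].round(4))
E
```

```text
[245  78  27   7  99] [257.71717172  80.37373737] [ 0.4756 -0.4004  0.037 ]
[315  86  28   7 107] [328.77570093  88.71962617] [ 0.4973 -0.3098  0.037 ]
[210 101  28   6  98] [223.46938776 103.66326531] [ 0.4987 -0.4495  0.037 ]
[248 137  27   7  89] [260.65168539 140.08988764] [ 0.5516 -0.4075  0.037 ]
[318 145  26   6  83] [330.48192771 147.6626506 ] [ 0.5734 -0.3145  0.037 ]
[211 159  26   5  89] [223.48314607 161.61797753] [ 0.574  -0.4624  0.037 ]
```

View pics/s2.png

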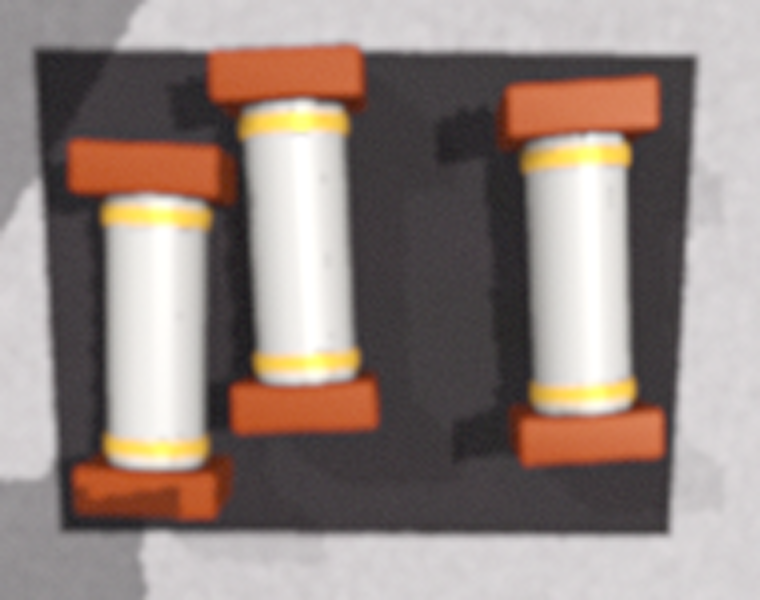

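```bash
python3 - <<'E'
from h import *
go([.535,-.3125,.15],-.062)
E
```

```text
shift [ 0.2093  0.0574 -0.0726] roll -0.0619 rows>= 3.7 yaw now -0.1239
```

```bash
python3 -m handwheel '[[0.05,0.02,-0.04,-0.03],[0.1,0.057,-0.073,-0.062],[0.15,0.057,-0.073,-0.062],[0.19,0.057,-0.073,-0.062],[0.208,0.057,-0.073,-0.062],[0.208,0.057,-0.073,-0.062]]' 0.06 40; python3 - <<'E'
from h import *
c=cam("wrist");cv2.imwrite("pics/t.png",c["img"][:,:,::-1])
go([.535,-.3125,.030],-.062)
E
```

```text
time_s: 30.38
tcp_pos: [0.5342, -0.3138, 0.1514]
tool_rot: [0.707, 0.022, 0.707, -0.022]
force: [0.1, -0.8, 0.4]
opening: 0.691
shift [1.226e-01 2.100e-03 1.000e-04] roll -0.0014 rows>= 2.0 yaw now -0.0634
```

View pics/t.png

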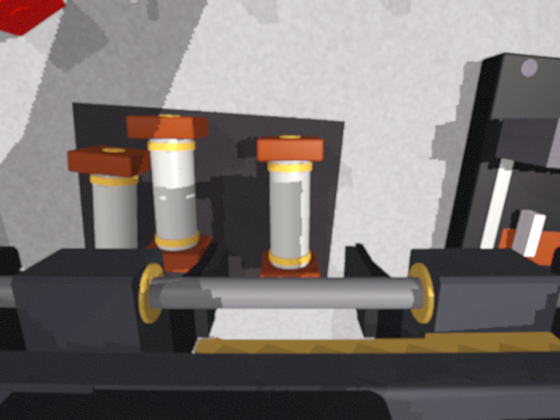

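```bash
python3 -m handwheel '[[0.05,0.003,0,0],[0.09,0.003,0,0],[0.115,0.003,0,0],[0.122,0.003,0,0],[0.122,0.003,0,0],[0.122,0.003,0,0]]' 0.06 40; python3 -m handwheel '[[0,0,0,0],[0,0,0,0],[0,0,0,0],[0,0,0,0],[-0.05,0,0,0],[-0.11,0,0,0],[-0.17,0,0,0],[-0.17,0,0,0]]' 0.0 40; python3 - <<'E'
from h import *
c=cam("wrist");cv2.imwrite("pics/u.png",c["img"][:,:,::-1])
go(F(.025,-.069,.20),-.126)
E
```

```text
time_s: 31.18
tcp_pos: [0.5352, -0.3121, 0.0312]
tool_rot: [0.708, 0.022, 0.706, -0.023]
force: [0.4, -1.1, 0.8]
opening: 0.689
time_s: 32.17
tcp_pos: [0.5358, -0.313, 0.204]
tool_rot: [0.709, 0.022, 0.704, -0.024]
force: [-0.9, 0.3, -4.7]
opening: 0.351
shift [0.001  0.2252 0.0751] roll 0.0622 rows>= 3.8 yaw now -0.0638
```

View pics/u.png

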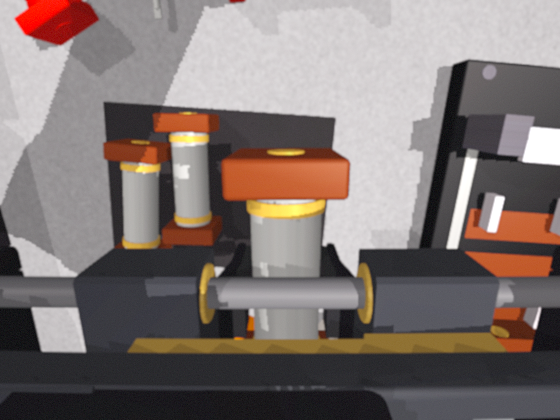

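```bash
python3 -m handwheel '[[0,0.05,0.016,0.015],[0,0.1,0.032,0.03],[0,0.15,0.048,0.045],[0,0.2,0.065,0.06],[0,0.225,0.072,0.062],[0.03,0.225,0.072,0.062],[0.07,0.225,0.072,0.062],[0.11,0.225,0.072,0.062],[0.135,0.225,0.072,0.062],[0.135,0.225,0.072,0.062]]' 0.0 40; python3 - <<'E'
from h import *
c=cam("wrist");cv2.imwrite("pics/v.png",c["img"][:,:,::-1])
print(invF(pose()[:3,3]));go(F(.022,-.069,.058),-.126)
E
```

```text
time_s: 33.48
tcp_pos: [0.6176, -0.0912, 0.0607]
tool_rot: [0.703, 0.044, 0.708, -0.045]
force: [0.0, -0.0, -3.0]
opening: 0.357
[np.float64(0.019850139286075923), np.float64(-0.06927896859696904), np.float64(0.06277637226676248)]
shift [0.0048 0.0003 0.0022] roll -0.0001 rows>= 0.1 yaw now -0.1261
```

View pics/v.png

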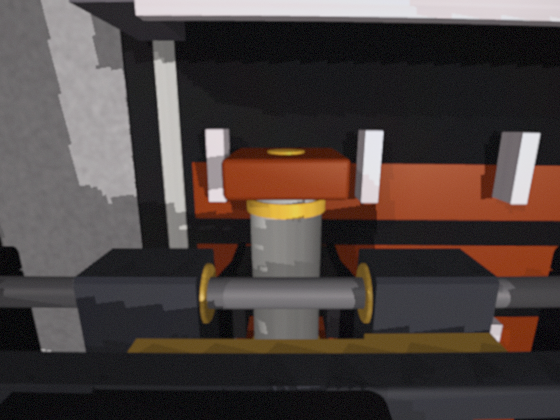

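```bash
python3 -m handwheel '[[0.003,0,0,0],[0.006,0,0,0],[0.006,0,0,0]]' 0.0 40;  python3 -m handwheel '[[0,0,0,0],[0,0,0,0],[0,-0.004,0,0],[0,-0.008,0,0],[0,-0.011,0,0],[0,-0.013,0,0],[0,-0.015,0,0],[0,-0.015,0,0]]' 0.048 20; python3 - <<'E'
from h import *
print(invF(pose()[:3,3]));s=sensors.observe();print(s["force"])
E
```

```text
time_s: 33.9
tcp_pos: [0.6205, -0.0915, 0.0588]
tool_rot: [0.706, 0.045, 0.706, -0.044]
force: [0.7, 0.0, -3.2]
opening: 0.358
time_s: 34.9
tcp_pos: [0.6191, -0.1054, 0.0587]
tool_rot: [0.706, 0.045, 0.705, -0.044]
force: [1.8, 5.1, 1.5]
opening: 0.551
[np.float64(0.02174940395797883), np.float64(-0.08306373670539777), np.float64(0.05865629323484301)]
[1.84126503 5.14412729 1.46696435]
```

```bash
python3 -m handwheel '[[0,-0.002,0,0],[0,-0.003,0,0],[0,-0.003,0,0]]' ; python3 - <<'E'
from h import *
print(invF(pose()[:3,3]));
c=cam("wrist");cv2.imwrite("pics/w.png",c["img"][:,:,::-1])
E
```

```text
time_s: 35.28
tcp_pos: [0.6192, -0.1057, 0.0586]
tool_rot: [0.706, 0.045, 0.705, -0.042]
force: [2.6, 12.0, 2.4]
opening: 0.554
[np.float64(0.021859401758301603), np.float64(-0.08327297767148137), np.float64(0.05863959962379152)]
```

View pics/w.png

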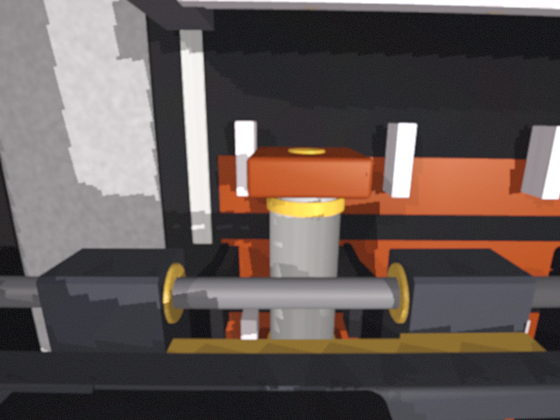

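```bash
python3 -m handwheel '[[0,0.011,0,0],[-0.012,0.011,0,0],[-0.012,0.011,0.015,0],[-0.012,0.011,0.03,0],[-0.012,0.011,0.035,0],[-0.012,0.011,0.038,0],[-0.012,0.011,0.04,0],[-0.012,0.011,0.042,0],[-0.012,0.011,0.044,0],[-0.012,0.011,0.044,0]]' ; python3 - <<'E'
from h import *
print(invF(pose()[:3,3]))
E
```

```text
time_s: 36.58
tcp_pos: [0.6613, -0.104, 0.0705]
tool_rot: [0.704, 0.045, 0.707, -0.044]
force: [-13.1, 0.1, 11.2]
opening: 0.549
[np.float64(0.06341697434851742), np.float64(-0.07631164361479599), np.float64(0.07049813313136494)]
```

```bash
python3 -m handwheel '[[0,0,0.002,0],[0,0,0.003,0],[0,0,0.003,0]]' ; python3 - <<'E'
from h import *
print(invF(pose()[:3,3]))
E
```

```text
time_s: 36.95
tcp_pos: [0.6618, -0.1041, 0.0703]
tool_rot: [0.702, 0.045, 0.709, -0.044]
force: [-27.6, 3.0, 19.8]
opening: 0.553
[np.float64(0.06390489966201672), np.float64(-0.07633523734078519), np.float64(0.0702803894768304)]
```

```bash
python3 -m handwheel '[[0,0.002,-0.01,0],[0,0.002,-0.035,0],[-0.05,0.002,-0.02,0],[-0.11,0.002,0,0],[-0.15,0.002,0.01,0],[-0.15,0.002,0.01,0],[-0.15,0.002,0.01,0]]' ; python3 - <<'E'
from h import *
c=cam("wrist");crop(c["img"],130,0,330,250,2.4,"x.png")
go([.59,-.40,.30],-.126)
E
```

```text
time_s: 37.83
tcp_pos: [0.6762, -0.1034, 0.2197]
tool_rot: [0.706, 0.044, 0.706, -0.044]
force: [-0.4, -0.0, -1.6]
opening: 0.552
shift [-0.0808 -0.3051 -0.0482] roll 0.0004 rows>= 5.1 yaw now -0.1256
```

View pics/x.png

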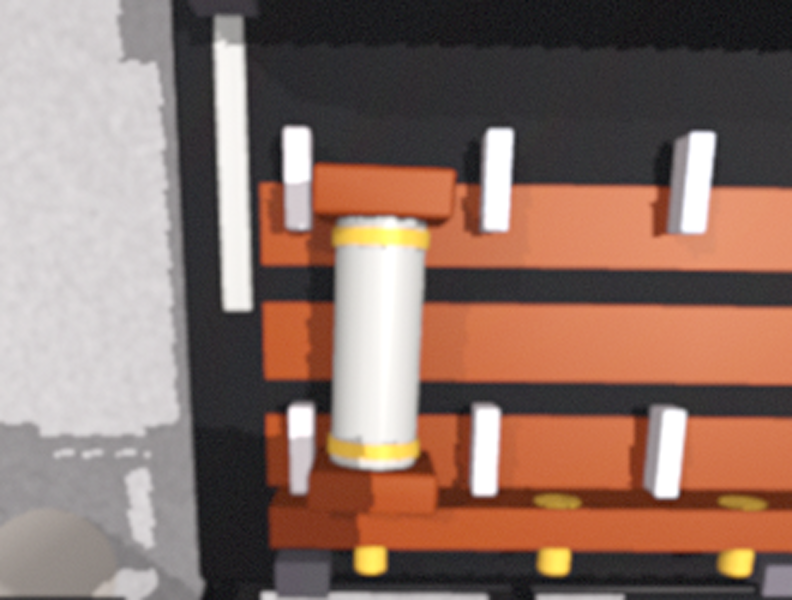

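```bash
python3 -m handwheel '[[-0.03,-0.06,-0.01,0],[-0.06,-0.12,-0.02,0],[-0.08,-0.18,-0.03,0],[-0.08,-0.24,-0.04,0],[-0.08,-0.3,-0.048,0],[-0.08,-0.305,-0.048,0],[-0.08,-0.305,-0.048,0],[-0.08,-0.305,-0.048,0]]' 0.07 20; python3 - <<'E'
from h import *
c=cam("wrist");crop(c["img"],130,20,260,200,3,"y.png")
hsv=cv2.cvtColor(c["img"],cv2.COLOR_RGB2HSV)
m=cv2.inRange(hsv,(18,110,110),(35,255,255));m[:, :150]=0;m[:, 400:]=0;m[210:]=0
n,l,st,ce=cv2.connectedComponentsWithStats(m)
for i in range(1,n):
    if st[i,4]>12: print(st[i],ce[i],onz(c,[ce[i]],.037)[0].round(4))
E
```

```text
time_s: 38.88
tcp_pos: [0.5917, -0.3981, 0.2998]
tool_rot: [0.706, 0.044, 0.706, -0.043]
force: [0.2, 0.2, -0.5]
opening: 0.805
[256  77  32   8 144] [270.90972222  79.81944444] [ 0.4756 -0.4009  0.037 ]
[217 104  31   7 142] [232.00704225 106.43661972] [ 0.4988 -0.4494  0.037 ]
[260 145  30   6 117] [274.30769231 147.93162393] [ 0.5518 -0.4071  0.037 ]
[217 168  30   8 130] [231.58461538 172.26923077] [ 0.5743 -0.4623  0.037 ]
```

View pics/y.png

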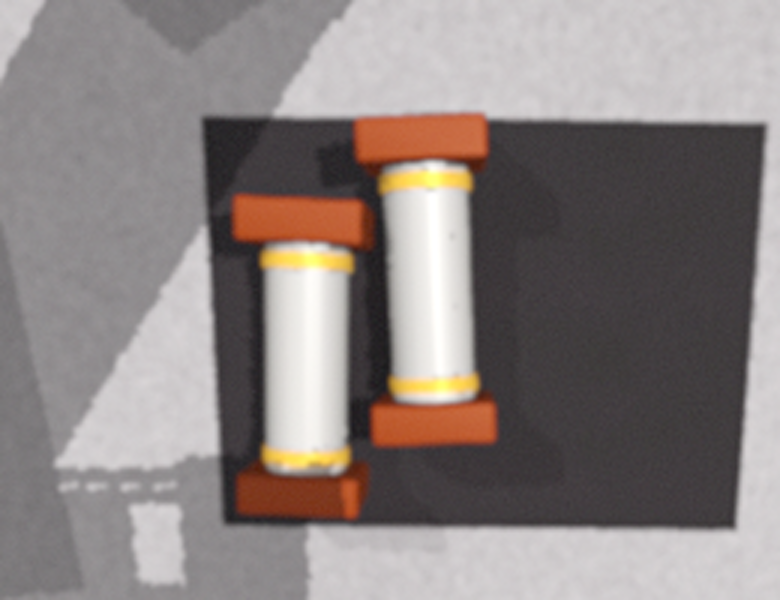

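```bash
python3 - <<'E'
from h import *
go([.4595,-.399,.030],-.088)
E
```

```text
shift [ 0.27   -0.0175 -0.1311] roll -0.0348 rows>= 4.8 yaw now -0.1228
```

```bash
python3 -m handwheel '[[0.03,-0.017,-0.06,-0.02],[0.08,-0.017,-0.12,-0.035],[0.13,-0.017,-0.131,-0.035],[0.18,-0.017,-0.131,-0.035],[0.2,-0.017,-0.131,-0.035],[0.2,-0.017,-0.131,-0.035]]' 0.07 40; python3 - <<'E'
from h import *
c=cam("wrist");cv2.imwrite("pics/z.png",c["img"][:,:,::-1])
go([.4595,-.399,.030],-.088)
E
```

```text
time_s: 39.67
tcp_pos: [0.4592, -0.3998, 0.1004]
tool_rot: [0.706, 0.032, 0.707, -0.031]
force: [-0.6, 0.9, -0.0]
opening: 0.808
shift [ 0.0718  0.0018 -0.0004] roll -0.0015 rows>= 1.1 yaw now -0.0895
```

View pics/z.png

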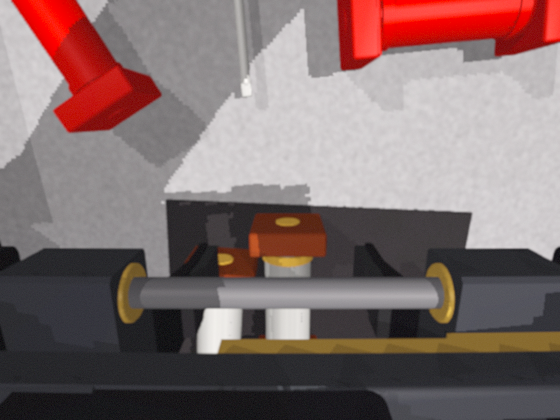

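```bash
python3 - <<'E'
from h import *
c=cam("wrist");crop(c["img"],160,190,240,110,3.3,"z2.png")
print(onz(c,[(288,214),(288,229)],.051),onz(c,[(222,250)],.051))
E
```

```text
[[ 0.44301331 -0.39861535  0.051     ]
 [ 0.45247156 -0.39944498  0.051     ]] [[ 0.46250216 -0.4414271   0.051     ]]
```

View pics/z2.png

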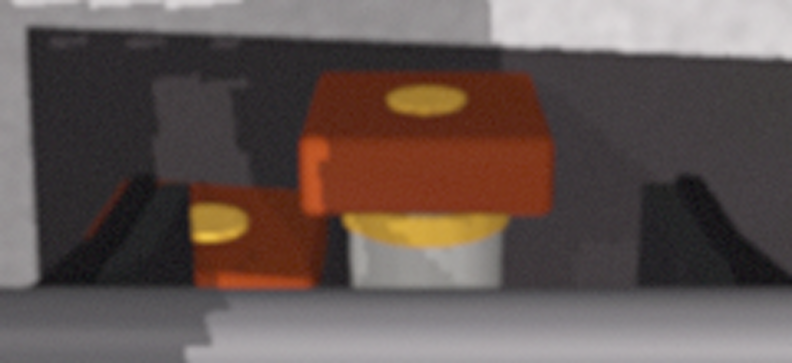

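```bash
python3 - <<'E'
from h import *
c=cam("wrist")
print(onz(c,[(288,231),(288,255)],.051),onz(c,[(289,220),(226,256.5)],.027))
E
```

```text
[[ 0.45421218 -0.40015228  0.051     ]
 [ 0.46996399 -0.40153992  0.051     ]] [[ 0.45455958 -0.39937747  0.027     ]
 [ 0.47731922 -0.44579274  0.027     ]]
```

```bash
python3 -m handwheel '[[0.04,0,0,0],[0.065,0,0,0],[0.07,0,0,0],[0.07,0,0,0]]' 0.07 50; python3 -m handwheel '[[0,0,0,0],[0,0,0,0],[0,0,0,0],[0,0.008,0,0],[0,0.018,0,0],[0,0.028,0,0],[0,0.036,0,0],[0,0.036,0,0]]' 0.0 50; python3 -m handwheel '[[0,0,0,0],[0,0,0,0],[-0.05,0,0,0],[-0.1,0,0.03,0],[-0.16,0,0.08,0],[-0.2,0,0.12,0],[-0.22,0,0.12,0],[-0.22,0,0.12,0]]' 0.07 40;python3 - <<'E'
from h import *
c=cam("wrist");crop(c["img"],130,20,260,200,3,"za.png")
hsv=cv2.cvtColor(c["img"],cv2.COLOR_RGB2HSV)
m=cv2.inRange(hsv,(18,110,110),(35,255,255));m[:, :150]=0;m[:, 400:]=0;m[225:]=0
n,l,st,ce=cv2.connectedComponentsWithStats(m)
for i in range(1,n):
    if st[i,4]>12: print(st[i],ce[i],onz(c,[ce[i]],.037)[0].round(4))
E
```

```text
time_s: 40.33
tcp_pos: [0.4591, -0.4014, 0.0319]
tool_rot: [0.707, 0.032, 0.706, -0.032]
force: [0.1, 0.6, 1.7]
opening: 0.805
time_s: 41.32
tcp_pos: [0.4622, -0.3637, 0.0309]
tool_rot: [0.707, 0.032, 0.706, -0.032]
force: [-0.5, -1.8, 8.8]
opening: 0.545
time_s: 42.32
tcp_pos: [0.5822, -0.3756, 0.2517]
tool_rot: [0.707, 0.031, 0.706, -0.032]
force: [0.3, -0.6, -0.6]
opening: 0.805
[270  83  35   8 185] [286.68108108  86.02702703] [ 0.4791 -0.3662  0.037 ]
[191 110  35   9 169] [207.74556213 114.13017751] [ 0.4989 -0.4492  0.037 ]
[271 159  34   6 149] [287.94630872 162.18120805] [ 0.5553 -0.3717  0.037 ]
[190 183  33   8 163] [206.28834356 187.26380368] [ 0.5744 -0.4621  0.037 ]
```

View pics/za.png

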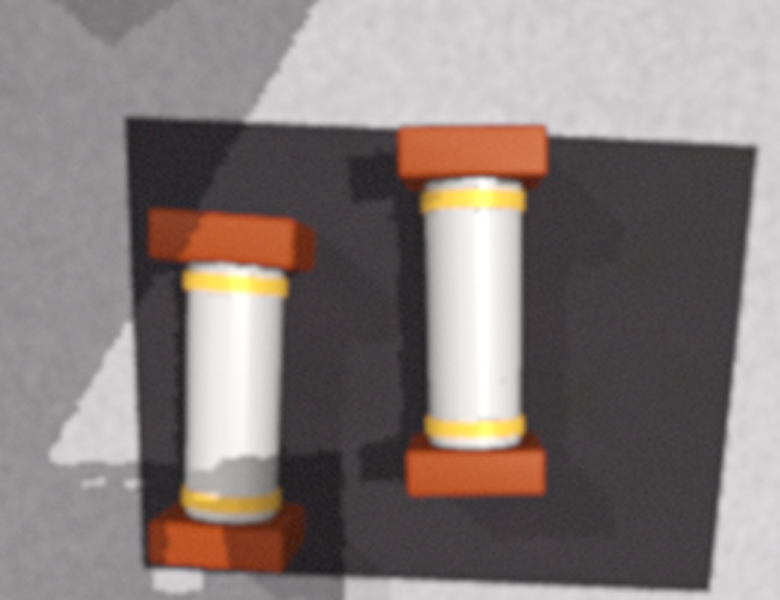

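```bash
python3 - <<'E'
from h import *
go([.5172,-.3685,.030],-.072)
E
```

```text
shift [ 0.2202  0.0011 -0.0643] roll -0.0185 rows>= 3.7 yaw now -0.0905
```

```bash
python3 -m handwheel '[[0.03,0.001,-0.04,-0.018],[0.08,0.001,-0.064,-0.018],[0.13,0.001,-0.064,-0.018],[0.18,0.001,-0.064,-0.018],[0.21,0.001,-0.064,-0.018],[0.219,0.001,-0.064,-0.018],[0.219,0.001,-0.064,-0.018]]' 0.05 40; python3 -m handwheel '[[0,0,0,0],[0,0,0,0],[0,0,0,0],[0,0,0,0],[-0.05,0,0,0],[-0.11,0,0,0],[-0.17,0,0,0],[-0.17,0,0,0]]' 0.0 40; python3 - <<'E'
from h import *
c=cam("wrist");cv2.imwrite("pics/zb.png",c["img"][:,:,::-1])
go(F(.022,.005,.20),-.126)
E
```

```text
time_s: 43.25
tcp_pos: [0.5169, -0.3687, 0.0313]
tool_rot: [0.706, 0.026, 0.707, -0.026]
force: [0.8, 0.2, 0.0]
opening: 0.576
time_s: 44.25
tcp_pos: [0.5189, -0.3707, 0.2064]
tool_rot: [0.709, 0.025, 0.704, -0.027]
force: [0.4, -0.3, -3.7]
opening: 0.356
shift [0.003  0.3586 0.0866] roll 0.0532 rows>= 5.9 yaw now -0.0728
```

View pics/zb.png

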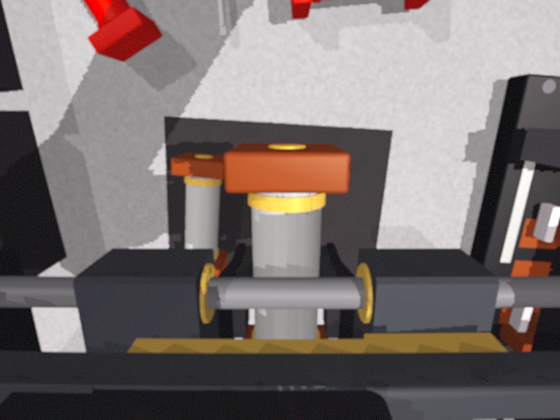

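```bash
python3 -m handwheel '[[0,0.05,0.012,0.007],[0,0.1,0.024,0.014],[0,0.15,0.036,0.022],[0,0.2,0.048,0.03],[0,0.25,0.06,0.037],[0,0.3,0.072,0.044],[0,0.345,0.083,0.053],[0.01,0.359,0.086,0.053],[0.06,0.359,0.086,0.053],[0.11,0.359,0.086,0.053],[0.14,0.359,0.086,0.053],[0.14,0.359,0.086,0.053]]' 0.0 40; python3 - <<'E'
from h import *
c=cam("wrist");cv2.imwrite("pics/zc.png",c["img"][:,:,::-1])
print(invF(pose()[:3,3]));go(F(.022,.005,.058),-.126)
E
```

```text
time_s: 45.8
tcp_pos: [0.6271, -0.018, 0.0581]
tool_rot: [0.704, 0.044, 0.707, -0.045]
force: [-0.2, 0.2, -2.1]
opening: 0.358
[np.float64(0.01928725016379704), np.float64(0.00473844405337578), np.float64(0.05932671110895178)]
shift [0.0013 0.0003 0.0027] roll -0.0008 rows>= 0.0 yaw now -0.1268
```

View pics/zc.png

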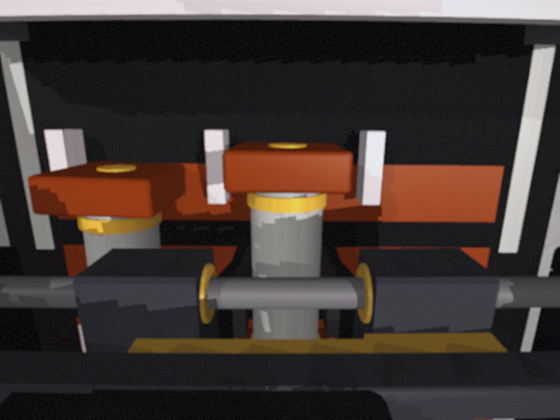

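```bash
python3 -m handwheel '[[0.003,0,0,0],[0.003,0,0,0]]' 0.0 40;  python3 -m handwheel '[[0,0,0,0],[0,0,0,0],[0,-0.004,0,0],[0,-0.008,0,0],[0,-0.011,0,0],[0,-0.013,0,0],[0,-0.015,0,0],[0,-0.017,0,0],[0,-0.018,0,0],[0,-0.018,0,0]]' 0.048 20; python3 - <<'E'
from h import *
print(invF(pose()[:3,3]));s=sensors.observe();print(s["force"])
E
```

```text
time_s: 46.1
tcp_pos: [0.6292, -0.0172, 0.0584]
tool_rot: [0.706, 0.045, 0.706, -0.044]
force: [0.3, -0.6, -3.2]
opening: 0.358
time_s: 47.35
tcp_pos: [0.6278, -0.0321, 0.0587]
tool_rot: [0.706, 0.045, 0.705, -0.042]
force: [1.2, 9.4, 0.5]
opening: 0.55
[np.float64(0.021141089941352994), np.float64(-0.009181140474776625), np.float64(0.05869279168728975)]
[1.21207142 9.3518802  0.47217039]
```

```bash
python3 -m handwheel '[[0,0.013,0,0],[-0.012,0.013,0,0],[-0.012,0.013,0.015,0],[-0.012,0.013,0.03,0],[-0.012,0.013,0.035,0],[-0.012,0.013,0.038,0],[-0.012,0.013,0.04,0],[-0.012,0.013,0.042,0],[-0.012,0.013,0.044,0],[-0.012,0.013,0.046,0],[-0.012,0.013,0.046,0]]' ; python3 - <<'E'
from h import *
print(invF(pose()[:3,3]))
E
python3 -m handwheel '[[0,0,-0.01,0],[0,0,-0.035,0],[-0.05,0,-0.02,0],[-0.11,0,0,0],[-0.15,0,0.01,0],[-0.15,0,0.01,0],[-0.15,0,0.01,0]]' ; python3 - <<'E'
from h import *
c=cam("wrist");crop(c["img"],130,0,330,250,2.4,"zd.png")
go([.61,-.455,.25],-.17)
E
```

```text
time_s: 48.72
tcp_pos: [0.6715, -0.0279, 0.0706]
tool_rot: [0.704, 0.045, 0.708, -0.045]
force: [-14.5, 3.0, 10.5]
opening: 0.547
[np.float64(0.06398736194830805), np.float64(0.00040424139397984095), np.float64(0.07056929365999064)]
time_s: 49.6
tcp_pos: [0.6837, -0.0293, 0.2198]
tool_rot: [0.705, 0.045, 0.706, -0.045]
force: [-1.3, -1.0, -0.1]
opening: 0.548
shift [-0.0306 -0.4318 -0.0194] roll 0.0441 rows>= 6.9 yaw now -0.1259
```

View pics/zd.png

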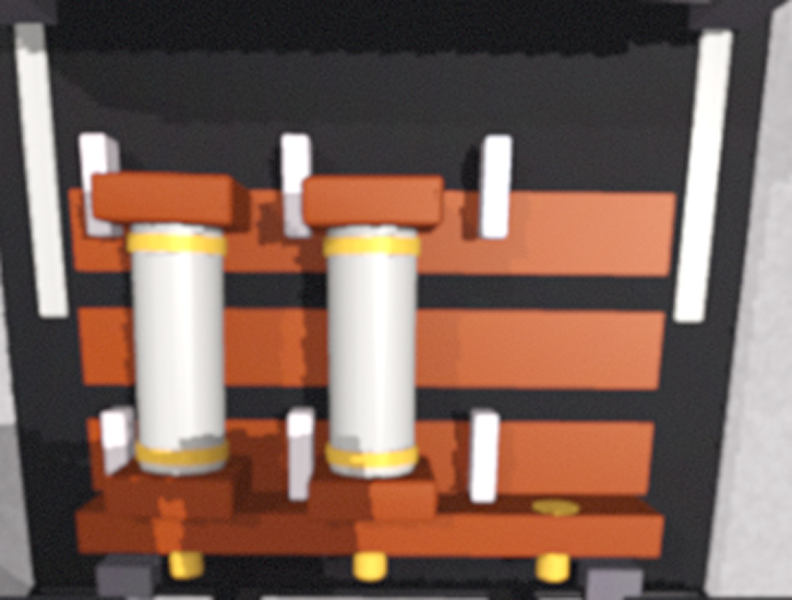

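```bash
python3 -m handwheel '[[-0.03,-0.06,-0.005,0.01],[-0.03,-0.12,-0.01,0.02],[-0.03,-0.18,-0.01,0.03],[-0.03,-0.24,-0.01,0.04],[-0.03,-0.3,-0.015,0.044],[-0.03,-0.36,-0.02,0.044],[-0.03,-0.42,-0.02,0.044],[-0.03,-0.432,-0.02,0.044],[-0.03,-0.432,-0.02,0.044],[-0.03,-0.432,-0.02,0.044]]' 0.05 40; python3 - <<'E'
from h import *
c=cam("wrist");crop(c["img"],130,20,260,200,3,"ze.png")
hsv=cv2.cvtColor(c["img"],cv2.COLOR_RGB2HSV)
m=cv2.inRange(hsv,(18,110,110),(35,255,255));m[:, :150]=0;m[:, 400:]=0;m[225:]=0
n,l,st,ce=cv2.connectedComponentsWithStats(m)
for i in range(1,n):
    if st[i,4]>12: print(st[i],ce[i],onz(c,[ce[i]],.037)[0].round(4))
E
```

```text
time_s: 50.9
tcp_pos: [0.6114, -0.4531, 0.25]
tool_rot: [0.705, 0.06, 0.705, -0.059]
force: [0.3, 0.0, 0.5]
opening: 0.574
[253  75  35   7 189] [270.00529101  77.37037037] [ 0.4984 -0.4502  0.037 ]
[254 151  34   7 157] [270.45859873 154.9044586 ] [ 0.5738 -0.4634  0.037 ]
```

View pics/ze.png

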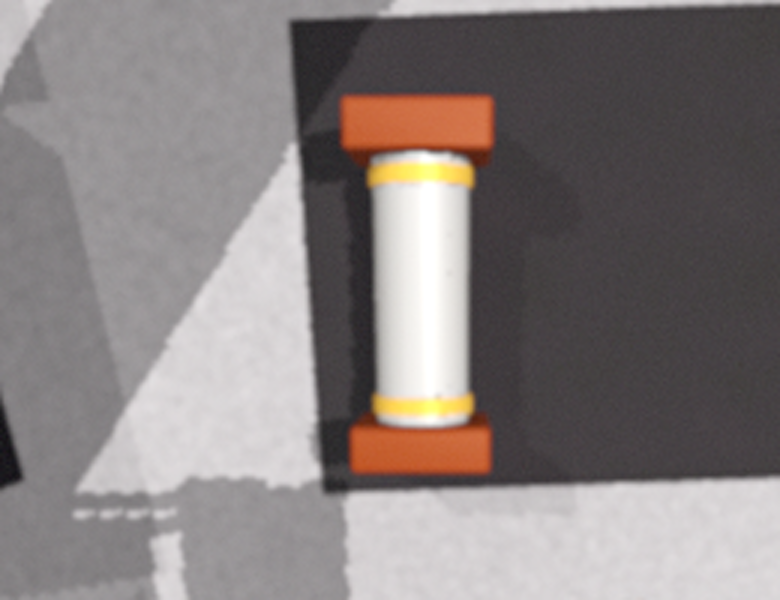

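```bash
python3 - <<'E'
from h import *
go([.5361,-.4568,.030],-.173)
E
```

```text
shift [ 0.2203 -0.0166 -0.0738] roll 0.0059 rows>= 3.7 yaw now -0.1671
```

```bash
python3 -m handwheel '[[0.03,-0.0165,-0.04,0.005],[0.08,-0.0165,-0.074,0.005],[0.13,-0.0165,-0.074,0.005],[0.18,-0.0165,-0.074,0.005],[0.21,-0.0165,-0.074,0.005],[0.219,-0.0165,-0.074,0.005],[0.219,-0.0165,-0.074,0.005]]' 0.05 40; python3 -m handwheel '[[0,0,0,0],[0,0,0,0],[0,0,0,0],[0,0,0,0],[-0.05,0,0,0],[-0.11,0,0,0],[-0.17,0,0,0],[-0.17,0,0,0]]' 0.0 40; python3 - <<'E'
from h import *
c=cam("wrist");cv2.imwrite("pics/zf.png",c["img"][:,:,::-1])
go(F(.022,.079,.20),-.126)
E
```

```text
time_s: 51.82
tcp_pos: [0.5353, -0.4583, 0.0321]
tool_rot: [0.705, 0.061, 0.704, -0.061]
force: [-0.0, -0.8, 0.2]
opening: 0.573
time_s: 52.82
tcp_pos: [0.5356, -0.4611, 0.2072]
tool_rot: [0.707, 0.06, 0.702, -0.064]
force: [0.2, -1.2, -4.6]
opening: 0.362
shift [0.0028 0.5255 0.0135] roll -0.0491 rows>= 8.4 yaw now -0.1751
```

View pics/zf.png

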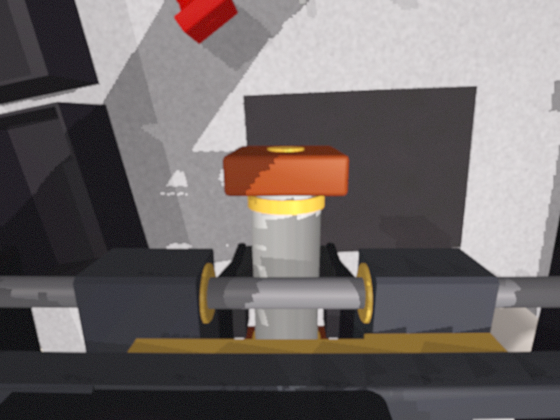

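```bash
python3 -m handwheel '[[0,0.05,0.001,-0.005],[0,0.1,0.002,-0.01],[0,0.15,0.004,-0.015],[0,0.2,0.005,-0.02],[0,0.25,0.006,-0.025],[0,0.3,0.008,-0.03],[0,0.35,0.009,-0.035],[0,0.4,0.01,-0.04],[0,0.45,0.012,-0.045],[0,0.5,0.0135,-0.049],[0,0.5255,0.0135,-0.049],[0,0.5255,0.0135,-0.049]]' 0.0 40; python3 - <<'E'
from h import *
print(invF(pose()[:3,3]));go(F(.021,.079,.062),-.126)
E
```

```text
time_s: 54.38
tcp_pos: [0.6382, 0.0595, 0.1989]
tool_rot: [0.704, 0.043, 0.707, -0.043]
force: [0.5, -0.4, -3.0]
opening: 0.356
[np.float64(0.019969302691263874), np.float64(0.08296568223749809), np.float64(0.1988733445511503)]
shift [ 0.1369 -0.0039  0.0015] roll 0.0047 rows>= 2.2 yaw now -0.1213
```

```bash
python3 -m handwheel '[[0.05,0,0.001,0.003],[0.1,0,0.001,0.003],[0.135,0,0.001,0.003],[0.135,0,0.001,0.003]]' 0.0 40; python3 - <<'E'
from h import *
c=cam("wrist");cv2.imwrite("pics/zg.png",c["img"][:,:,::-1])
print(invF(pose()[:3,3]));go(F(.021,.079,.060),-.126)
E
```

```text
time_s: 54.88
tcp_pos: [0.6375, 0.0546, 0.063]
tool_rot: [0.703, 0.045, 0.708, -0.047]
force: [0.2, 0.1, -3.3]
opening: 0.357
[np.float64(0.021396335220599253), np.float64(0.07841363354096399), np.float64(0.06547054493004587)]
shift [ 0.0055  0.0006 -0.0004] roll -0.0041 rows>= 0.1 yaw now -0.1301
```

View pics/zg.png

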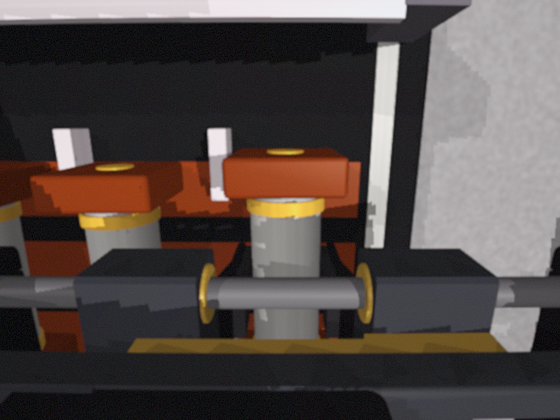

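```bash
python3 -m handwheel '[[0.003,0,0,-0.003],[0.005,0,0,-0.003],[0.005,0,0,-0.003]]' 0.0 40
```

```text
time_s: 55.3
tcp_pos: [0.6404, 0.0562, 0.0621]
tool_rot: [0.706, 0.045, 0.705, -0.044]
force: [0.1, -0.7, -2.5]
opening: 0.358
```

```bash
python3 -m handwheel '[[0.002,0,0,0],[0.003,0,0,0],[0.003,0,0,0]]' 0.0 40;  python3 -m handwheel '[[0,0,0,0],[0,0,0,0],[0,-0.004,0,0],[0,-0.008,0,0],[0,-0.011,0,0],[0,-0.013,0,0],[0,-0.015,0,0],[0,-0.017,0,0],[0,-0.018,0,0],[0,-0.018,0,0]]' 0.048 20; python3 - <<'E'
from h import *
print(invF(pose()[:3,3]));s=sensors.observe();print(s["force"])
E
```

```text
time_s: 55.68
tcp_pos: [0.6402, 0.0562, 0.0585]
tool_rot: [0.706, 0.044, 0.706, -0.044]
force: [-0.9, -1.3, -2.6]
opening: 0.358
time_s: 56.92
tcp_pos: [0.6387, 0.0411, 0.0589]
tool_rot: [0.706, 0.045, 0.705, -0.043]
force: [2.6, 8.8, 1.0]
opening: 0.551
[np.float64(0.02272889123749651), np.float64(0.06473856463502188), np.float64(0.05888373998160116)]
[2.56986478 8.81761772 1.0385451 ]
```

```bash
python3 -m handwheel '[[0,0.013,0,0],[-0.012,0.013,0,0],[-0.012,0.013,0.015,0],[-0.012,0.013,0.03,0],[-0.012,0.013,0.034,0],[-0.012,0.013,0.037,0],[-0.012,0.013,0.039,0],[-0.012,0.013,0.041,0],[-0.012,0.013,0.043,0],[-0.012,0.013,0.045,0],[-0.012,0.013,0.045,0]]' ; python3 - <<'E'
from h import *
print(invF(pose()[:3,3]))
E
python3 -m handwheel '[[0,0,-0.01,0],[0,0,-0.035,0],[-0.05,0,-0.02,0],[-0.11,-0.04,0,0],[-0.16,-0.08,0.01,0],[-0.18,-0.08,0.01,0],[-0.18,-0.08,0.01,0],[-0.18,-0.08,0.01,0]]' ; python3 - <<'E'
from h import *
c=cam("wrist");crop(c["img"],130,0,330,250,2.4,"zh.png")
hsv=cv2.cvtColor(c["img"],cv2.COLOR_RGB2HSV)
m=cv2.inRange(hsv,(18,110,110),(35,255,255));m[:, :150]=0;m[:, 420:]=0;m[225:]=0
n,l,st,ce=cv2.connectedComponentsWithStats(m)
for i in range(1,n):
    if st[i,4]>12: print(st[i],ce[i],np.round(invF(onz(c,[ce[i]],.064)[0]),4))
E
```

```text
time_s: 58.3
tcp_pos: [0.6814, 0.046, 0.0704]
tool_rot: [0.703, 0.045, 0.708, -0.044]
force: [-17.8, 2.8, 13.2]
opening: 0.554
[np.float64(0.0644762116869319), np.float64(0.07502490452769249), np.float64(0.07035901171824349)]
time_s: 59.3
tcp_pos: [0.684, -0.0344, 0.2496]
tool_rot: [0.706, 0.044, 0.706, -0.044]
force: [0.0, -0.0, 0.1]
opening: 0.554
[197  98  38   8 207] [215.38647343 101.43478261] [-0.0107 -0.0708  0.064 ]
[272 100  37   7 208] [290.08173077 102.38461538] [-0.0098 -0.0011  0.064 ]
[349 100  37   7 204] [366.60784314 103.2745098 ] [-0.0092  0.0705  0.064 ]
[200 178  35   8 182] [216.86263736 182.47802198] [ 0.066  -0.0733  0.064 ]
[273 179  35   8 184] [289.73369565 183.38043478] [ 0.0669 -0.0011  0.064 ]
[346 180  35   8 176] [362.4375     183.96590909] [0.0674 0.0711 0.064 ]
[212 220  12   5  58] [217.5        222.06896552] [ 0.1071 -0.0748  0.064 ]
[282 220  14   5  61] [288.39344262 222.2295082 ] [ 0.1072 -0.0023  0.064 ]
[353 221  13   4  47] [359.31914894 222.63829787] [0.1075 0.0703 0.064 ]
```

View pics/zh.png

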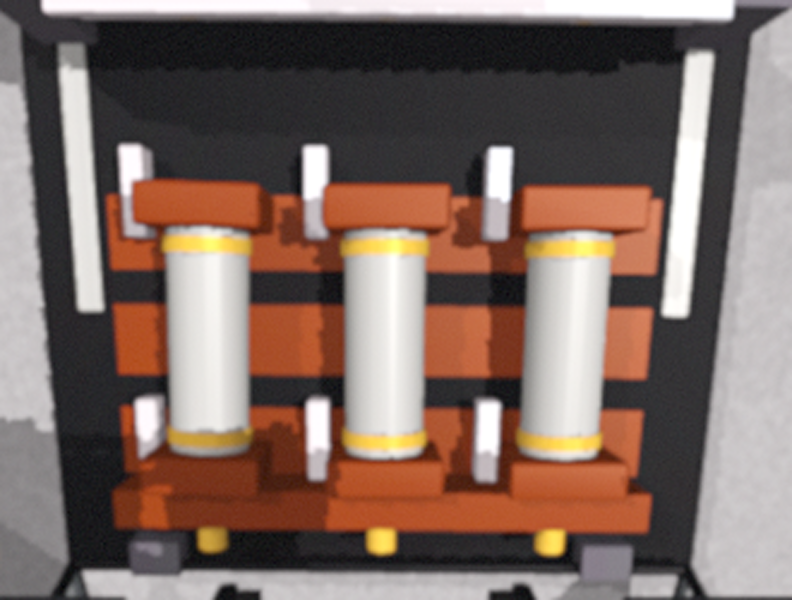

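```bash
python3 - <<'E'
from h import *
go(F(.010,-.072,.11),-.126)
E
```

```text
shift [ 0.1392 -0.0677 -0.0667] roll 0.0012 rows>= 2.7 yaw now -0.1248
```

```bash
python3 -m handwheel '[[0,-0.05,-0.05,0.001],[0.05,-0.068,-0.067,0.001],[0.11,-0.068,-0.067,0.001],[0.139,-0.068,-0.067,0.001],[0.139,-0.068,-0.067,0.001],[0.139,-0.068,-0.067,0.001]]' 0.048 20; python3 - <<'E'
from h import *
print(invF(pose()[:3,3]))
c=cam("wrist");cv2.imwrite("pics/zi.png",c["img"][:,:,::-1])
E
```

```text
time_s: 60.1
tcp_pos: [0.6097, -0.094, 0.1125]
tool_rot: [0.706, 0.045, 0.705, -0.045]
force: [-0.1, -0.8, 0.6]
opening: 0.554
[np.float64(0.010965725614618416), np.float64(-0.07294601570530397), np.float64(0.11251837770080561)]
```

View pics/zi.png

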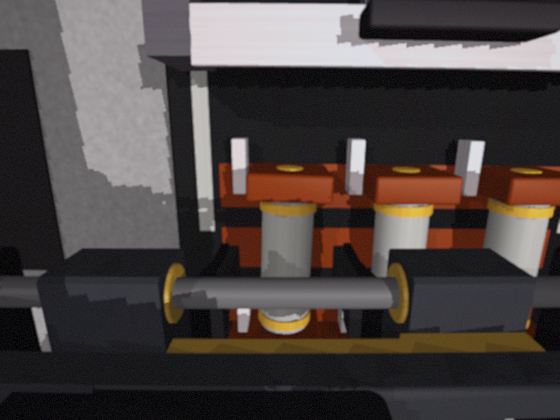

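```bash
python3 -m handwheel '[[0.03,0,0,0],[0.052,0,0,0],[0.052,0,0,0],[0.052,-0.005,0,0],[0.052,-0.008,0,0],[0.052,-0.01,0,0],[0.052,-0.012,0,0],[0.052,-0.014,0,0],[0.052,-0.014,0,0]]' 0.048 20; python3 - <<'E'
from h import *
print(invF(pose()[:3,3]))
E
```

```text
time_s: 61.28
tcp_pos: [0.6085, -0.1042, 0.0606]
tool_rot: [0.706, 0.046, 0.705, -0.042]
force: [-1.5, 13.0, 5.9]
opening: 0.551
[np.float64(0.011046974866739728), np.float64(-0.08314947061727236), np.float64(0.06063954199033918)]
```

```bash
python3 -m handwheel '[[0,0.011,0,0],[0,0.012,0.012,0],[-0.011,0.0125,0.02,0],[-0.011,0.0125,0.035,0],[-0.011,0.0125,0.045,0],[-0.011,0.0125,0.049,0],[-0.011,0.0125,0.052,0],[-0.011,0.0125,0.054,0],[-0.011,0.0125,0.056,0],[-0.011,0.0125,0.056,0]]' 0.048 20; python3 - <<'E'
from h import *
print(invF(pose()[:3,3]))
E
python3 -m handwheel '[[0,0,-0.01,0],[0,0,-0.035,0],[-0.05,0,-0.02,0],[-0.11,0.04,0,0],[-0.16,0.074,0.01,0],[-0.18,0.074,0.01,0],[-0.18,0.074,0.01,0],[-0.18,0.074,0.01,0]]' ; python3 - <<'E'
from h import *
c=cam("wrist");crop(c["img"],130,0,330,250,2.4,"zj.png")
hsv=cv2.cvtColor(c["img"],cv2.COLOR_RGB2HSV)
m=cv2.inRange(hsv,(18,110,110),(35,255,255));m[:, :150]=0;m[:, 420:]=0;m[225:]=0
n,l,st,ce=cv2.connectedComponentsWithStats(m)
for i in range(1,n):
    if st[i,4]>12: print(st[i],ce[i],np.round(invF(onz(c,[ce[i]],.064)[0]),4))
E
```

```text
time_s: 62.52
tcp_pos: [0.6644, -0.1029, 0.0705]
tool_rot: [0.706, 0.045, 0.706, -0.045]
force: [-0.1, -0.9, -0.3]
opening: 0.551
[np.float64(0.06638156379720352), np.float64(-0.0748471511387976), np.float64(0.07048812996764217)]
time_s: 63.52
tcp_pos: [0.6829, -0.0308, 0.2495]
tool_rot: [0.705, 0.045, 0.706, -0.045]
force: [-0.1, 0.3, -1.1]
opening: 0.552
[191 100  37   7 213] [208.75117371 103.25352113] [-0.0109 -0.0735  0.064 ]
[268 101  37   7 205] [286.06829268 104.28780488] [-0.0098 -0.0012  0.064 ]
[345 102  37   7 213] [362.69014085 104.82629108] [-0.0093  0.0705  0.064 ]
[196 180  35   8 196] [212.8877551  183.98469388] [ 0.0658 -0.0739  0.064 ]
[269 181  35   8 183] [286.04371585 184.92896175] [ 0.0668 -0.0013  0.064 ]
[342 181  35   8 188] [358.7606383  185.39361702] [0.0673 0.0709 0.064 ]
[209 222  12   3  34] [214.5        223.05882353] [ 0.1063 -0.0746  0.064 ]
[279 222  13   3  35] [285.31428571 223.08571429] [ 0.1064 -0.0021  0.064 ]
[350 222  13   3  31] [356.22580645 223.19354839] [0.1066 0.0705 0.064 ]
```

View pics/zj.png

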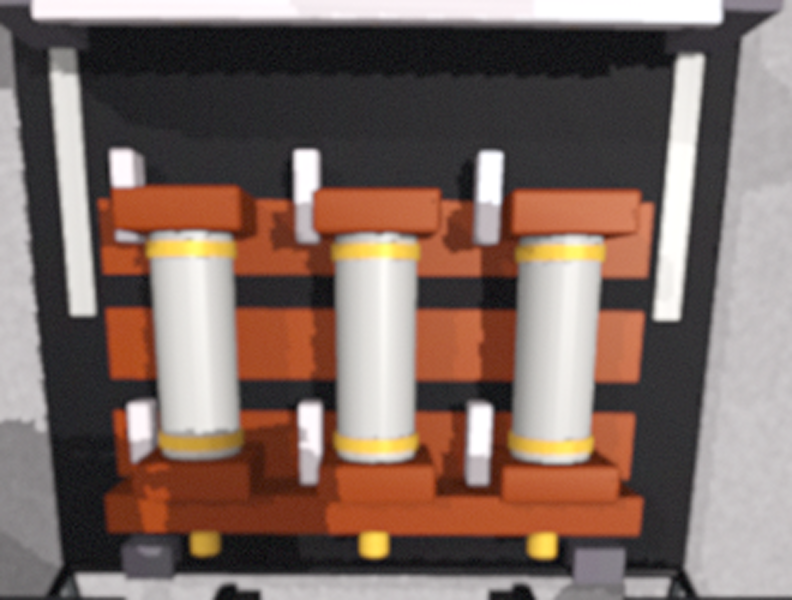

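```bash
python3 - <<'E'
from h import *
print(invF(pose()[:3,3]))
go(F(.040,-.074,.071),-.126)
E
```

```text
[np.float64(0.07558832096279522), np.float64(-0.0011498980881884042), np.float64(0.2491629740862041)]
shift [ 0.1782 -0.0729 -0.0351] roll -0.0014 rows>= 3.1 yaw now -0.1274
```

```bash
python3 -m handwheel '[[0.05,-0.04,-0.02,0],[0.11,-0.074,-0.035,0],[0.16,-0.074,-0.035,0],[0.178,-0.074,-0.035,0],[0.178,-0.074,-0.035,0],[0.178,-0.074,-0.03,0],[0.178,-0.074,-0.02,0],[0.178,-0.074,-0.015,0],[0.178,-0.074,-0.013,0],[0.178,-0.074,-0.011,0],[0.178,-0.074,-0.009,0],[0.178,-0.074,-0.009,0]]' 0.038 20; python3 - <<'E'
from h import *
print(invF(pose()[:3,3]))
E
```

```text
time_s: 65.08
tcp_pos: [0.6612, -0.1022, 0.0732]
tool_rot: [0.702, 0.046, 0.709, -0.044]
force: [-30.0, 7.3, 25.0]
opening: 0.438
[np.float64(0.06303457130934705), np.float64(-0.07458292907013843), np.float64(0.07319270561972181)]
```

```bash
python3 -m handwheel '[[0,0,-0.01,0],[0,0,-0.03,0],[-0.04,0,-0.03,0],[-0.04,0.06,-0.03,0],[-0.04,0.074,-0.03,0],[-0.04,0.074,-0.03,0],[-0.015,0.074,-0.03,0],[0,0.074,-0.028,0],[0,0.074,-0.018,0],[0,0.074,-0.008,0],[0,0.074,-0.004,0],[0,0.074,-0.002,0]]' 0.038 20;python3 -m handwheel '[[0,0,0.001,0],[0,0,0.001,0]]'; python3 - <<'E'
from h import *
print(invF(pose()[:3,3]))
E
```

```text
time_s: 66.58
tcp_pos: [0.6702, -0.0291, 0.0727]
tool_rot: [0.703, 0.045, 0.708, -0.044]
force: [-25.2, 3.7, 14.5]
opening: 0.436
time_s: 66.82
tcp_pos: [0.6703, -0.029, 0.0727]
tool_rot: [0.702, 0.045, 0.709, -0.044]
force: [-24.8, 2.8, 16.1]
opening: 0.436
[np.float64(0.06288154228490139), np.float64(-0.0008538974227322987), np.float64(0.07269961533535826)]
```

```bash
python3 -m handwheel '[[0,0,-0.01,0],[0,0,-0.03,0],[-0.04,0,-0.03,0],[-0.04,0.06,-0.03,0],[-0.04,0.074,-0.03,0],[-0.04,0.074,-0.03,0],[-0.015,0.074,-0.03,0],[0,0.074,-0.028,0],[0,0.074,-0.018,0],[0,0.074,-0.008,0],[0,0.074,-0.003,0],[0,0.074,0,0]]' 0.038 20;python3 -m handwheel '[[0,0,0,0],[0,0,0,0]]'; python3 - <<'E'
from h import *
print(invF(pose()[:3,3]))
E
python3 -m handwheel '[[0,0,-0.01,0],[0,0,-0.035,0],[-0.05,0,-0.02,0],[-0.11,-0.04,0,0],[-0.16,-0.074,0.01,0],[-0.18,-0.074,0.01,0],[-0.18,-0.074,0.01,0],[-0.18,-0.074,0.01,0]]' ; python3 - <<'E'
from h import *
c=cam("wrist");crop(c["img"],130,0,330,250,2.4,"zk.png")
hsv=cv2.cvtColor(c["img"],cv2.COLOR_RGB2HSV)
m=cv2.inRange(hsv,(18,110,110),(35,255,255));m[:, :150]=0;m[:, 420:]=0;m[225:]=0
n,l,st,ce=cv2.connectedComponentsWithStats(m)
for i in range(1,n):
    if st[i,4]>12: print(st[i],ce[i],np.round(invF(onz(c,[ce[i]],.064)[0]),4))
E
```

```text
time_s: 68.32
tcp_pos: [0.6804, 0.0442, 0.0729]
tool_rot: [0.703, 0.045, 0.709, -0.044]
force: [-28.6, 1.4, 21.1]
opening: 0.437
time_s: 68.58
tcp_pos: [0.6802, 0.0442, 0.0729]
tool_rot: [0.703, 0.045, 0.708, -0.044]
force: [-20.2, 1.6, 13.7]
opening: 0.439
[np.float64(0.06352052341250364), np.float64(0.07308628608222818), np.float64(0.0729237971599698)]
time_s: 69.58
tcp_pos: [0.6836, -0.03, 0.2518]
tool_rot: [0.705, 0.045, 0.706, -0.044]
force: [-0.9, -0.4, -0.1]
opening: 0.439
[270 101  36   7 208] [287.46634615 103.53365385] [-0.0098  0.0009  0.064 ]
[346 101  37   8 210] [363.6952381  104.25714286] [-0.0093  0.0727  0.064 ]
[209 108  38  13 230] [227.12608696 111.9       ] [-0.0023 -0.0562  0.064 ]
[269 179  35   9 178] [286.03932584 183.7752809 ] [ 0.0668 -0.0004  0.064 ]
[341 180  35   8 187] [357.82887701 184.35294118] [0.0673 0.0713 0.064 ]
[211 190  37   9 226] [228.84070796 193.03097345] [ 0.0762 -0.0579  0.064 ]
[225 218  10   2  17] [229.41176471 218.58823529] [ 0.103  -0.0585  0.064 ]
[208 220  13   5  51] [213.78431373 222.43137255] [ 0.1071 -0.0748  0.064 ]
[279 220  12   5  50] [284.58 222.36] [ 0.107  -0.0019  0.064 ]
[348 221  13   4  45] [354.53333333 222.66666667] [0.1074 0.0701 0.064 ]
```

View pics/zk.png

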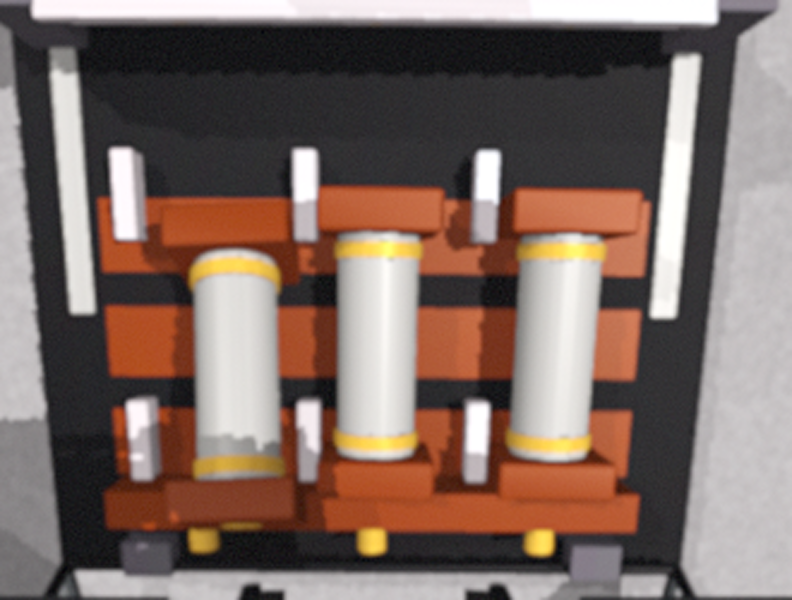

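```bash
python3 - <<'E'
from h import *
c=cam("scene");crop(c["img"],220,180,160,130,5,"zl.png")
c=cam("side");crop(c["img"],190,170,130,110,6,"zl2.png")
E
```

```text
(no output)
```

View pics/zl.png

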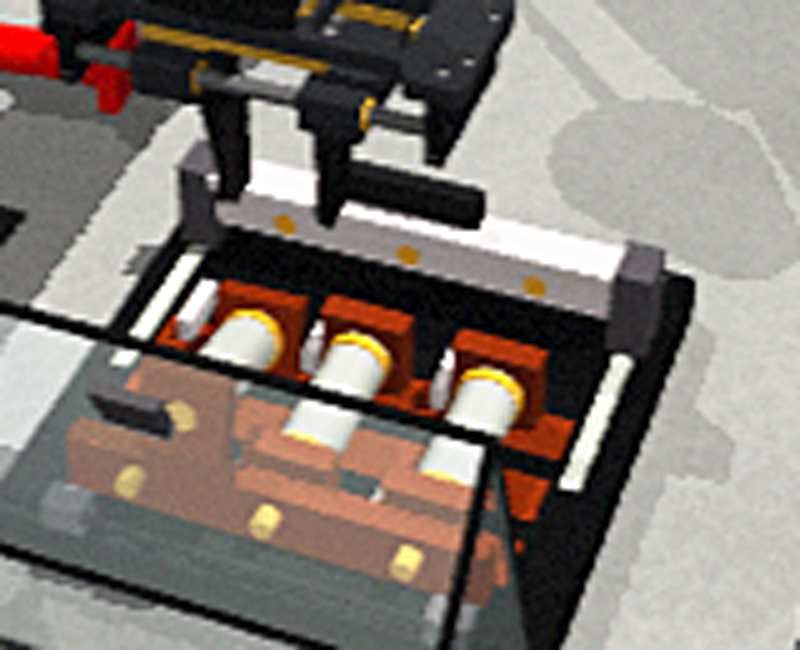

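View pics/zl2.png

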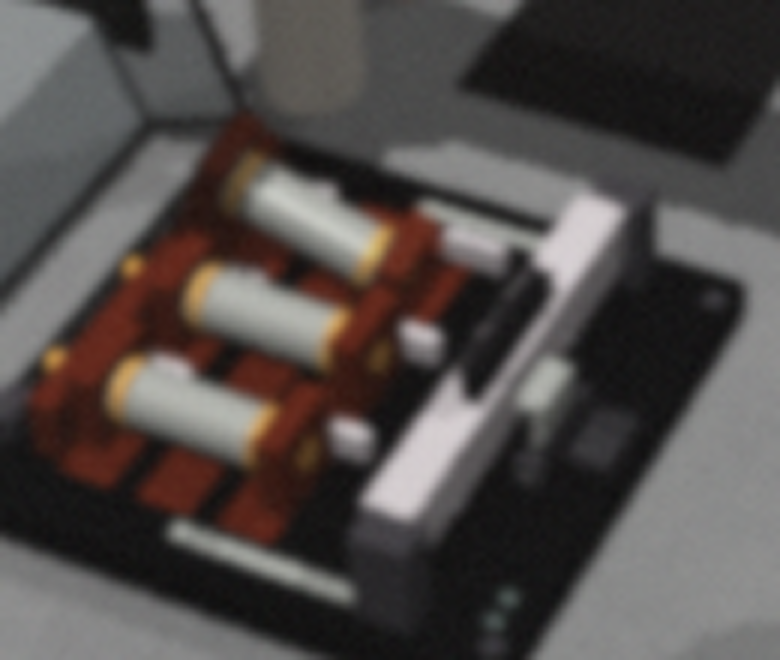

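```bash
python3 - <<'E'
from h import *
c=cam("wrist")
a=invF(onz(c,[(227.1,111.9)],.070)[0]);b=invF(onz(c,[(228.8,193)],.094)[0])
print(np.round(a,4),np.round(b,4))
print(proj(c,F(.03,-.0012,.064)),invF(pose()[:3,3]))
E
```

```text
[-0.0027 -0.0551  0.07  ] [ 0.0691 -0.0526  0.094 ]
[[285.1749197  147.01018412]] [np.float64(0.0760489831009938), np.float64(-7.045000502458569e-05), np.float64(0.2514344623823046)]
```

```bash
python3 - <<'E'
from h import *
go(F(.033,-.055,.16),-.098)
E
```

```text
shift [ 0.0915 -0.0549 -0.0429] roll -0.028 rows>= 1.8 yaw now -0.126
```

```bash
python3 -m handwheel '[[0.03,-0.03,-0.02,-0.014],[0.07,-0.055,-0.043,-0.028],[0.091,-0.055,-0.043,-0.028],[0.091,-0.055,-0.043,-0.028],[0.091,-0.055,-0.043,-0.028]]' 0.038 20; python3 - <<'E'
from h import *
c=cam("wrist");crop(c["img"],130,60,300,200,2.6,"zm.png")
print(invF(pose()[:3,3]));go(F(.033,-.055,.074),-.098)
hsv=cv2.cvtColor(c["img"],cv2.COLOR_RGB2HSV)
m=cv2.inRange(hsv,(18,110,110),(35,255,255));m[:, :150]=0;m[:, 420:]=0;m[275:]=0
n,l,st,ce=cv2.connectedComponentsWithStats(m)
for i in range(1,n):
    if st[i,4]>12: print(st[i],ce[i],np.round(invF(onz(c,[ce[i]],.070)[0]),4))
E
```

```text
time_s: 70.4
tcp_pos: [0.6348, -0.0793, 0.1624]
tool_rot: [0.707, 0.035, 0.706, -0.035]
force: [0.1, 0.5, -0.5]
opening: 0.437
[np.float64(0.03421567116140165), np.float64(-0.05521881629289756), np.float64(0.16260725989400593)]
shift [ 0.0886  0.0002 -0.0013] roll -0.0 rows>= 1.4 yaw now -0.098
[359 129  19   3  44] [368.29545455 129.93181818] [-0.0323 -0.0012  0.07  ]
[340 156  48  12 372] [363.44892473 162.40860215] [-0.01   -0.0026  0.07  ]
[263 166  48  14 408] [286.42647059 171.40686275] [-0.0021 -0.0563  0.07  ]
[348 259  23  10 148] [359.81756757 263.08108108] [0.0663 0.0015 0.07  ]
[188 265  13  10  96] [194.33333333 270.0625    ] [ 0.0757 -0.1247  0.07  ]
[379 267   5   8  22] [380.36363636 271.22727273] [0.0727 0.0179 0.07  ]
[252 273  12   2  21] [258.14285714 273.57142857] [ 0.0772 -0.0758  0.07  ]
```

View pics/zm.png

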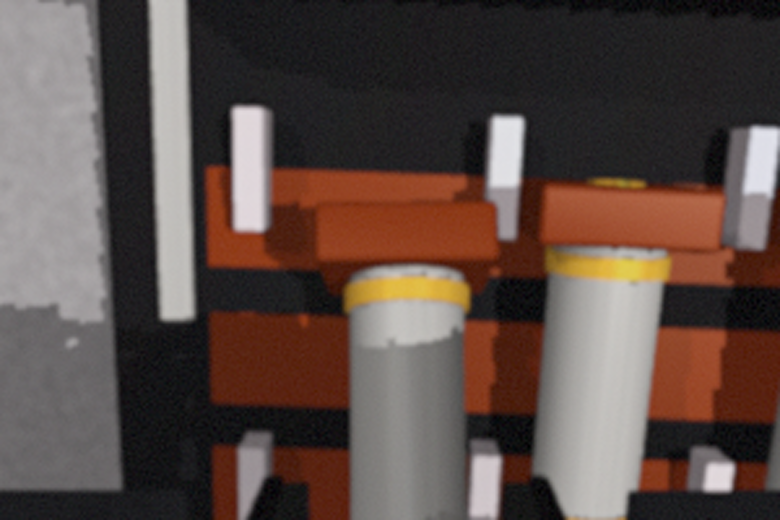

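```bash
python3 -m handwheel '[[0.04,0,-0.001,0],[0.07,0,-0.001,0],[0.087,0,-0.001,0],[0.087,0,-0.001,0],[0.087,0,-0.001,0]]' 0.038 20; python3 -m handwheel '[[0,0,0,0],[0,0,0,0],[0,0,0,0],[0,0,0,0]]' 0 25; python3 -m handwheel '[[-0.02,0,0,0],[-0.04,0,0,0],[-0.06,-0.005,-0.01,0],[-0.08,-0.01,-0.02,0],[-0.08,-0.016,-0.03,0.028],[-0.08,-0.016,-0.03,0.028],[-0.08,-0.016,-0.03,0.028]]'; python3 - <<'E'
from h import *
c=cam("wrist");cv2.imwrite("pics/zn.png",c["img"][:,:,::-1])
c=cam("side");crop(c["img"],190,150,130,110,6,"zn2.png")
print(invF(pose()[:3,3]))
E
```

```text
time_s: 71.08
tcp_pos: [0.6341, -0.0798, 0.076]
tool_rot: [0.707, 0.035, 0.706, -0.035]
force: [-0.7, -0.8, -0.3]
opening: 0.428
time_s: 71.58
tcp_pos: [0.634, -0.0793, 0.0758]
tool_rot: [0.707, 0.035, 0.706, -0.035]
force: [-1.1, 2.0, 7.2]
opening: 0.361
time_s: 72.45
tcp_pos: [0.6016, -0.0921, 0.1539]
tool_rot: [0.705, 0.045, 0.706, -0.045]
force: [-1.4, 0.5, -2.6]
opening: 0.356
[np.float64(0.002798026381403455), np.float64(-0.07211834139014404), np.float64(0.15385117435879023)]
```

View pics/zn.png

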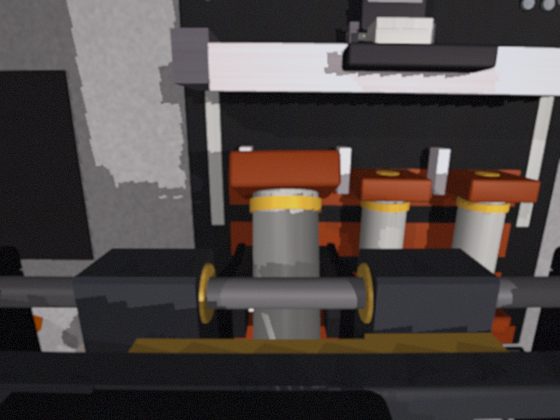

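View pics/zn2.png

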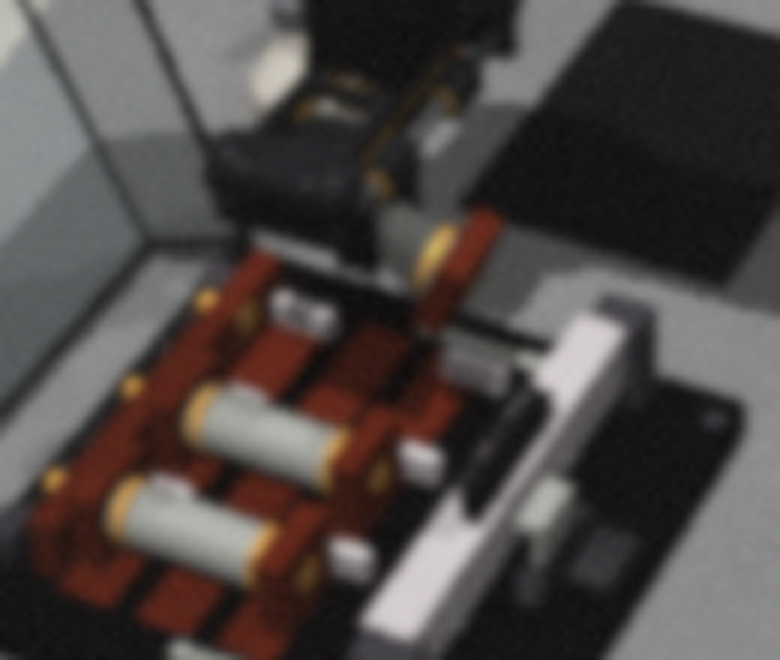

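```bash
python3 -m handwheel '[[0.03,0.002,0.002,0],[0.06,0.002,0.002,0],[0.075,0.002,0.002,0],[0.075,0.002,0.002,0],[0.075,0.002,0.002,0]]' 0 25; python3 -m handwheel '[[0.003,0,0,0],[0.006,0,0,0],[0.009,0,0,0],[0.012,0,0,0],[0.015,0,0,0],[0.018,0,0,0],[0.02,0,0,0],[0.02,0,0,0]]' 0 8; python3 - <<'E'
from h import *
c=cam("wrist");cv2.imwrite("pics/zo.png",c["img"][:,:,::-1])
c=cam("side");crop(c["img"],190,150,130,110,6,"zo2.png")
print(invF(pose()[:3,3]))
E
```

```text
time_s: 73.18
tcp_pos: [0.6047, -0.0911, 0.0806]
tool_rot: [0.706, 0.045, 0.705, -0.045]
force: [-0.5, -0.6, -1.6]
opening: 0.359
time_s: 74.18
tcp_pos: [0.6037, -0.0909, 0.0593]
tool_rot: [0.705, 0.045, 0.706, -0.045]
force: [-0.6, 0.6, -2.9]
opening: 0.363
[np.float64(0.0045654189331486164), np.float64(-0.07049249841793509), np.float64(0.05934013264703774)]
```

View pics/zo.png

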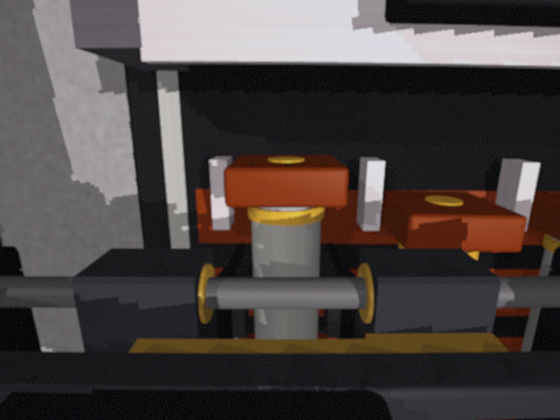

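View pics/zo2.png

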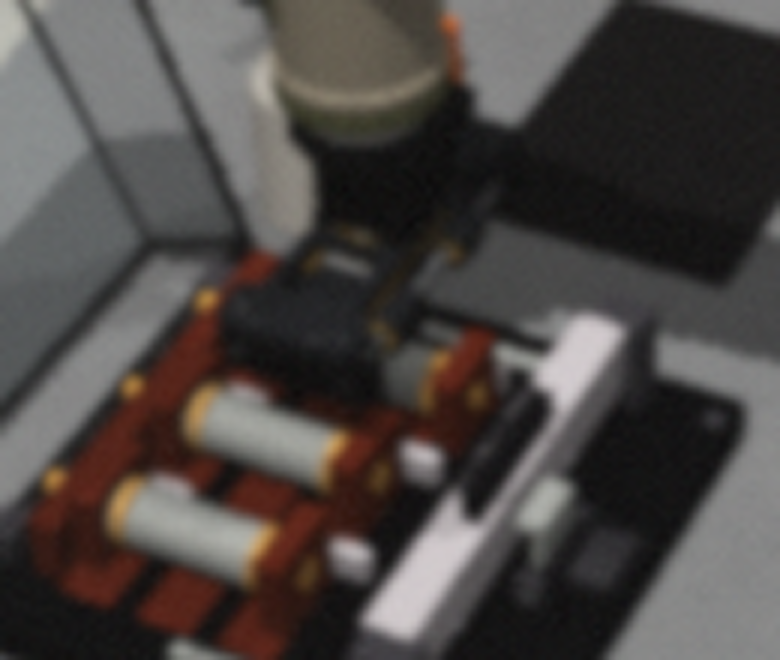

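```bash
python3 -m handwheel '[[0,0,0,0],[0,0,0.006,0],[0,0,0.012,0],[0,0,0.018,0],[0,0,0.018,0],[0.001,0,0.018,0],[0.001,0,0.018,0]]' 0 25; python3 -m handwheel '[[0,0,0,0],[0,0,0,0],[0,-0.004,0,0],[0,-0.008,0,0],[0,-0.011,0,0],[0,-0.013,0,0],[0,-0.015,0,0],[0,-0.016,0,0],[0,-0.017,0,0],[0,-0.017,0,0]]' 0.048 20; python3 - <<'E'
from h import *
print(invF(pose()[:3,3]))
E
```

```text
time_s: 75.15
tcp_pos: [0.6217, -0.093, 0.0591]
tool_rot: [0.705, 0.045, 0.706, -0.045]
force: [-6.4, 2.0, 6.9]
opening: 0.36
time_s: 76.4
tcp_pos: [0.6206, -0.1058, 0.0585]
tool_rot: [0.706, 0.045, 0.706, -0.042]
force: [1.6, 12.5, 1.7]
opening: 0.551
[np.float64(0.02325813863919281), np.float64(-0.0832874735952256), np.float64(0.05853774375451031)]
```

```bash
python3 -m handwheel '[[0,0.008,0,0],[0,0.012,0,0],[-0.012,0.012,0,0],[-0.012,0.012,0,0]]' 0.048 20; python3 - <<'E'
from h import *
print(invF(pose()[:3,3]))
E
python3 -m handwheel '[[0,0,0,0],[0,0,0,0],[0,0,0.015,0],[0,0,0.03,0],[0,0,0.034,0],[0,0,0.036,0],[0,0,0.038,0],[0,0,0.04,0],[0,0,0.042,0],[0,0,0.042,0],[0,0,0.042,0]]' 0.038 20; python3 - <<'E'
from h import *
print(invF(pose()[:3,3]))
E
```

```text
time_s: 76.9
tcp_pos: [0.6218, -0.099, 0.072]
tool_rot: [0.706, 0.045, 0.705, -0.045]
force: [0.1, -0.5, 0.1]
opening: 0.551
[np.float64(0.02362114256867695), np.float64(-0.07635507229618227), np.float64(0.07196359412219505)]
time_s: 78.28
tcp_pos: [0.6607, -0.1029, 0.0701]
tool_rot: [0.704, 0.045, 0.707, -0.044]
force: [-10.7, 2.1, 5.6]
opening: 0.439
[np.float64(0.06269228838436498), np.float64(-0.07528455351201013), np.float64(0.07013053171343422)]
```

```bash
python3 -m handwheel '[[0,0,0.002,0],[0,0,0.002,0]]'; python3 -m handwheel '[[0,0,-0.015,0],[0,0,-0.034,0],[0,0,-0.036,0],[0,0,-0.036,0],[-0.03,0,-0.036,0],[-0.08,0,-0.036,0],[-0.14,0,-0.036,0],[-0.18,0.03,0,0],[-0.18,0.074,0.012,0],[-0.18,0.074,0.012,0],[-0.18,0.074,0.012,0],[-0.18,0.074,0.012,0]]' 0.048; cat > ring.py <<'E'
from h import *
import sys
c=cam("wrist");crop(c["img"],130,0,330,250,2.4,sys.argv[1])
hsv=cv2.cvtColor(c["img"],cv2.COLOR_RGB2HSV)
m=cv2.inRange(hsv,(18,110,110),(35,255,255));m[:, :150]=0;m[:, 420:]=0;m[225:]=0
n,l,st,ce=cv2.connectedComponentsWithStats(m)
print(invF(pose()[:3,3]))
for i in range(1,n):
    if st[i,4]>12: print(st[i],ce[i].round(1),np.round(invF(onz(c,[ce[i]],.064)[0]),4))
E
python3 ring.py zp.png
```

```text
time_s: 78.53
tcp_pos: [0.6609, -0.1029, 0.0701]
tool_rot: [0.703, 0.046, 0.709, -0.044]
force: [-21.0, 5.2, 14.6]
opening: 0.439
time_s: 80.03
tcp_pos: [0.6858, -0.0334, 0.2505]
tool_rot: [0.706, 0.045, 0.706, -0.046]
force: [0.6, -0.1, 0.4]
opening: 0.552
[np.float64(0.07879172428503997), np.float64(-0.003029373339750241), np.float64(0.2505997427244059)]
[193  97  37   7 210] [210.4  99.9] [-0.0106 -0.0742  0.064 ]
[273  98  36   7 206] [290.7 100.4] [-0.0098  0.0009  0.064 ]
[349  98  37   7 217] [366.5 100.9] [-0.0094  0.0719  0.064 ]
[198 177  35   8 180] [214.8 181. ] [ 0.0663 -0.0744  0.064 ]
[272 177  35   8 186] [288.7 181.3] [ 0.0668 -0.001   0.064 ]
[345 177  35   8 177] [361.4 181.7] [0.0672 0.0713 0.064 ]
[211 218  13   7  85] [216.9 221.2] [ 0.1079 -0.0746  0.064 ]
[281 218  14   7  82] [287.6 221.3] [ 0.1082 -0.0021  0.064 ]
[352 218  13   7  77] [358.1 221.5] [0.1086 0.0702 0.064 ]
```

View pics/zp.png

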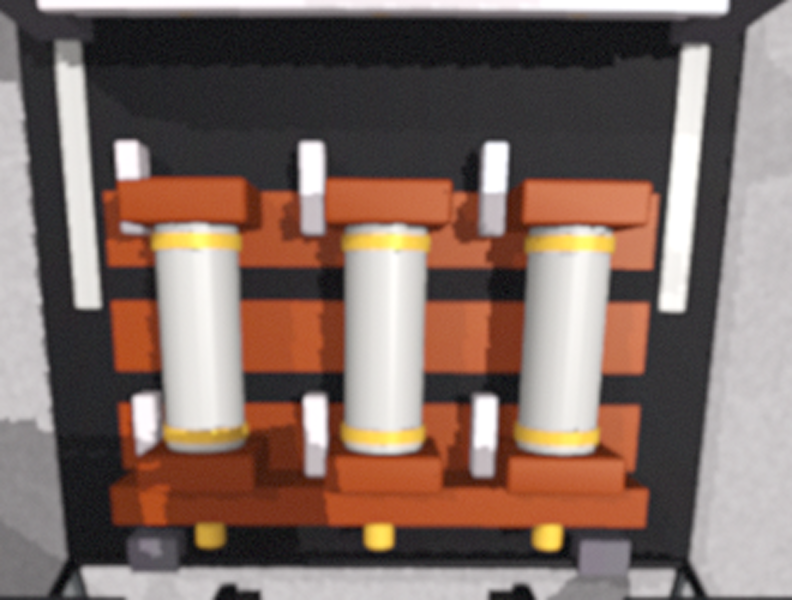

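```bash
python3 - <<'E'
from h import *
go(F(.012,-.001,.10),-.126)
E
```

```text
shift [ 0.1506  0.0019 -0.0668] roll -0.0027 rows>= 2.6 yaw now -0.1287
```

```bash
python3 -m handwheel '[[0.03,0.002,-0.05,-0.002],[0.08,0.002,-0.067,-0.002],[0.13,0.002,-0.067,-0.002],[0.15,0.002,-0.067,-0.002],[0.15,0.002,-0.067,-0.002],[0.15,0.002,-0.067,-0.002]]' 0.048 20; python3 - <<'E'
from h import *
print(invF(pose()[:3,3]))
E
python3 -m handwheel '[[0.02,0,0,0],[0.041,0,0,0],[0.041,0,0,0],[0.041,-0.004,0,0],[0.041,-0.007,0,0],[0.041,-0.009,0,0],[0.041,-0.011,0,0],[0.041,-0.012,0,0],[0.041,-0.012,0,0]]' 0.048 20; python3 - <<'E'
from h import *
print(invF(pose()[:3,3]))
E
```

```text
time_s: 80.82
tcp_pos: [0.6212, -0.0219, 0.1025]
tool_rot: [0.707, 0.044, 0.705, -0.044]
force: [0.3, -0.6, 0.6]
opening: 0.549
[np.float64(0.01327824288453268), np.float64(0.0001138652818562547), np.float64(0.102470030357868)]
time_s: 81.95
tcp_pos: [0.6191, -0.0308, 0.06]
tool_rot: [0.706, 0.044, 0.705, -0.042]
force: [1.1, 6.3, 2.4]
opening: 0.555
[np.float64(0.012342061887301399), np.float64(-0.00899536067443623), np.float64(0.06003201562213787)]
```

```bash
python3 -m handwheel '[[0,-0.002,0,0],[0,-0.003,0,0],[0,-0.003,0,0]]'; python3 -m handwheel '[[0,0.008,0,0],[0,0.014,0,0],[0,0.014,0,0],[-0.04,0.014,0,0],[-0.08,0.014,0,0],[-0.08,0.014,0,0],[-0.08,0.05,0,0],[-0.08,0.088,0,0],[-0.08,0.088,0,0],[-0.08,0.088,0,0]]' 0.048 20; python3 - <<'E'
from h import *
print(invF(pose()[:3,3]))
E
```

```text
time_s: 82.32
tcp_pos: [0.6191, -0.031, 0.0601]
tool_rot: [0.706, 0.045, 0.705, -0.041]
force: [1.5, 14.5, 3.4]
opening: 0.552
time_s: 83.58
tcp_pos: [0.6285, 0.05, 0.1387]
tool_rot: [0.705, 0.044, 0.706, -0.045]
force: [0.1, -0.8, -0.1]
opening: 0.554
[np.float64(0.011518199712488459), np.float64(0.0723177721395961), np.float64(0.1387471352019349)]
```

```bash
python3 -m handwheel '[[0.04,0,0,0],[0.078,0,0,0],[0.078,0,0,0],[0.078,0,0,0],[0.078,-0.004,0,0],[0.078,-0.007,0,0],[0.078,-0.009,0,0],[0.078,-0.011,0,0],[0.078,-0.0125,0,0],[0.078,-0.0125,0,0]]' 0.048 20; python3 - <<'E'
from h import *
print(invF(pose()[:3,3]))
E
python3 -m handwheel '[[0,0.006,0,0],[0,0.012,0,0],[0,0.012,0,0],[-0.04,0.012,0,0],[-0.1,0.012,0.02,0],[-0.16,0.012,0.05,0],[-0.19,-0.03,0.065,0],[-0.19,-0.06,0.065,0],[-0.19,-0.06,0.065,0],[-0.19,-0.06,0.065,0],[-0.19,-0.06,0.065,0]]' 0.048 20;python3 ring.py zq.png
```

```text
time_s: 84.82
tcp_pos: [0.6285, 0.0425, 0.0624]
tool_rot: [0.707, 0.045, 0.705, -0.041]
force: [2.3, 11.7, 3.2]
opening: 0.552
[np.float64(0.012475439974519891), np.float64(0.06486238623433657), np.float64(0.0624361326828478)]
time_s: 86.2
tcp_pos: [0.6844, -0.0275, 0.251]
tool_rot: [0.705, 0.044, 0.706, -0.043]
force: [-0.1, 0.3, -0.9]
opening: 0.554
[np.float64(0.07672464798157844), np.float64(0.002284983867279096), np.float64(0.2511360161562334)]
[188  99  37   7 214] [205.3 102. ] [-0.0107 -0.0739  0.064 ]
[265 100  36   7 206] [282.3 103.1] [-0.0098 -0.0017  0.064 ]
[341 101  37   7 208] [358.9 103.8] [-0.0094  0.0703  0.064 ]
[193 179  34   8 182] [209.4 182.7] [ 0.0661 -0.0742  0.064 ]
[265 179  35   8 177] [281.9 183.6] [ 0.0668 -0.002   0.064 ]
[338 179  34   9 184] [354.2 184.3] [0.0674 0.0701 0.064 ]
[206 220  12   5  57] [211.4 222.1] [ 0.1072 -0.0744  0.064 ]
[276 220  13   5  56] [282.1 222.3] [ 0.1071 -0.0018  0.064 ]
[346 221  13   4  47] [352.3 222.6] [0.1073 0.0704 0.064 ]
```

View pics/zq.png

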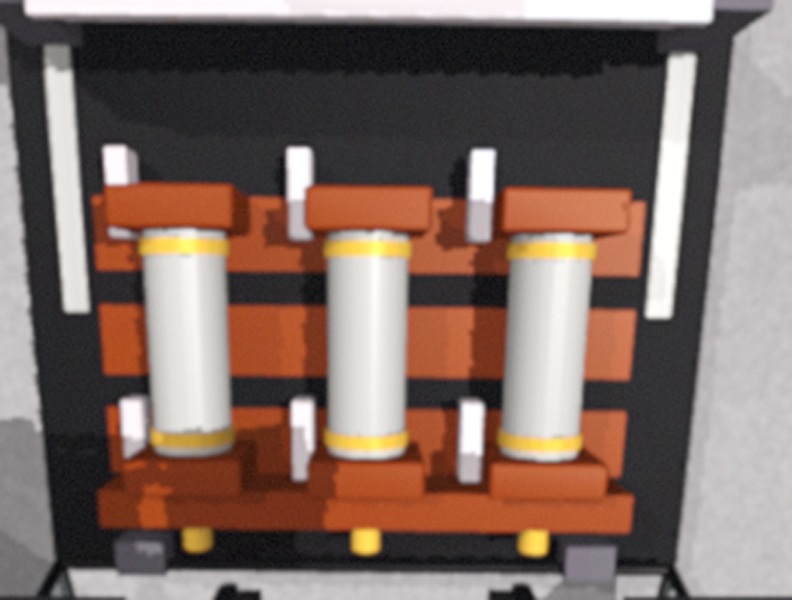

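```bash
python3 - <<'E'
from h import *
go(F(.030,-.0012,.11),-.126)
E
```

```text
shift [ 0.1412 -0.0034 -0.0466] roll 0.0028 rows>= 2.4 yaw now -0.1232
```

```bash
python3 -m handwheel '[[0.03,-0.003,-0.03,0.002],[0.09,-0.003,-0.046,0.002],[0.13,-0.003,-0.046,0.002],[0.14,-0.003,-0.046,0.002],[0.14,-0.003,-0.046,0.002],[0.14,-0.003,-0.046,0.002]]' 0.038 20; python3 - <<'E'
from h import *
print(invF(pose()[:3,3]),sensors.observe()["tool_rot"])
E
```

```text
time_s: 87.0
tcp_pos: [0.6397, -0.0263, 0.1134]
tool_rot: [0.707, 0.045, 0.705, -0.045]
force: [0.1, 0.7, 0.5]
opening: 0.439
[np.float64(0.0321675424661443), np.float64(-0.0020051023060699276), np.float64(0.11344793849621916)] [ 0.70665987  0.04486448  0.70471283 -0.04470828]
```

```bash
python3 -m handwheel '[[0.02,0.0007,0,0],[0.041,0.0007,0,0],[0.041,0.0007,0,0],[0.041,0.0007,0,0],[0.041,0.0007,0.012,0],[0.041,0.0007,0.024,0],[0.041,0.0007,0.029,0],[0.041,0.0007,0.031,0],[0.041,0.0007,0.033,0],[0.041,0.0007,0.034,0],[0.041,0.0007,0.034,0]]' 0.038 20; python3 - <<'E'
from h import *
print(invF(pose()[:3,3]))
E
```

```text
time_s: 88.38
tcp_pos: [0.6705, -0.0295, 0.0701]
tool_rot: [0.704, 0.045, 0.707, -0.045]
force: [-8.7, 0.8, 4.7]
opening: 0.434
[np.float64(0.06319952956390494), np.float64(-0.0012661049594930435), np.float64(0.07008212176996274)]
```

```bash
python3 -m handwheel '[[0,0,0.0015,0],[0,0,0.0015,0]]'; python3 -m handwheel '[[0,0,-0.015,0],[0,0,-0.033,0],[0,0,-0.034,0],[0,0,-0.034,0],[-0.03,0,-0.034,0],[-0.07,0,-0.034,0],[-0.07,0,-0.034,0],[-0.07,0.04,-0.034,0],[-0.07,0.074,-0.034,0],[-0.07,0.074,-0.034,0],[-0.07,0.074,-0.034,0],[-0.07,0.074,-0.034,0]]' 0.038;  python3 - <<'E'
from h import *
print(invF(pose()[:3,3]))
E
```

```text
time_s: 88.62
tcp_pos: [0.6707, -0.0295, 0.0701]
tool_rot: [0.703, 0.045, 0.708, -0.045]
force: [-16.1, 2.5, 9.4]
opening: 0.436
time_s: 90.12
tcp_pos: [0.6494, 0.0461, 0.1404]
tool_rot: [0.706, 0.045, 0.706, -0.046]
force: [-1.1, 0.3, -0.7]
opening: 0.438
[np.float64(0.03271089212275916), np.float64(0.0710332987596843), np.float64(0.14043413682237219)]
```

```bash
python3 -m handwheel '[[0.03,0.001,0,0],[0.069,0.001,0,0],[0.069,0.001,0,0],[0.069,0.001,0,0],[0.069,0.001,0.012,0],[0.069,0.001,0.024,0],[0.069,0.001,0.029,0],[0.069,0.001,0.031,0],[0.069,0.001,0.033,0],[0.069,0.001,0.035,0],[0.069,0.001,0.035,0]]' 0.038 20; python3 - <<'E'
from h import *
print(invF(pose()[:3,3]))
E
```

```text
time_s: 91.5
tcp_pos: [0.6808, 0.0445, 0.0711]
tool_rot: [0.703, 0.045, 0.709, -0.045]
force: [-19.7, 1.5, 13.1]
opening: 0.437
[np.float64(0.06408361520013824), np.float64(0.07340735159754135), np.float64(0.07110150442364371)]
```

```bash
python3 -m handwheel '[[0,0,-0.015,0],[0,0,-0.035,0],[0,0,-0.036,0],[0,0,-0.036,0],[-0.03,0,-0.036,0],[-0.08,0,-0.036,0],[-0.14,0,-0.03,0],[-0.18,-0.03,0,0],[-0.18,-0.074,0.012,0],[-0.18,-0.074,0.012,0],[-0.18,-0.074,0.012,0],[-0.18,-0.074,0.012,0]]' 0.048; python3 ring.py zr.png
```

```text
time_s: 93.0
tcp_pos: [0.6869, -0.0291, 0.2511]
tool_rot: [0.706, 0.044, 0.706, -0.044]
force: [0.0, 0.6, -0.6]
opening: 0.548
[np.float64(0.07931417259297913), np.float64(0.0011554352812863634), np.float64(0.2512050070195221)]
[266  81  37   8 218] [284.1  84.4] [-0.0236 -0.001   0.064 ]
[189  96  37   8 212] [206.9  99.3] [-0.0105 -0.0733  0.064 ]
[343  97  37   7 215] [361.   99.5] [-0.0105  0.0711  0.064 ]
[267 163  35   7 178] [284.  166.9] [ 0.0529 -0.001   0.064 ]
[194 176  35   8 180] [210.5 180.2] [ 0.0662 -0.0742  0.064 ]
[339 176  35   8 182] [356.  180.3] [0.0661 0.0705 0.064 ]
[276 198  16   4  58] [283.5 199.6] [ 0.0859 -0.0016  0.064 ]
[207 218  12   7  84] [212.5 221. ] [ 0.1086 -0.0745  0.064 ]
[277 218  13   7  88] [283.1 221.1] [ 0.1086 -0.002   0.064 ]
[347 218  13   7  80] [353.3 221.4] [0.1088 0.0701 0.064 ]
```

View pics/zr.png

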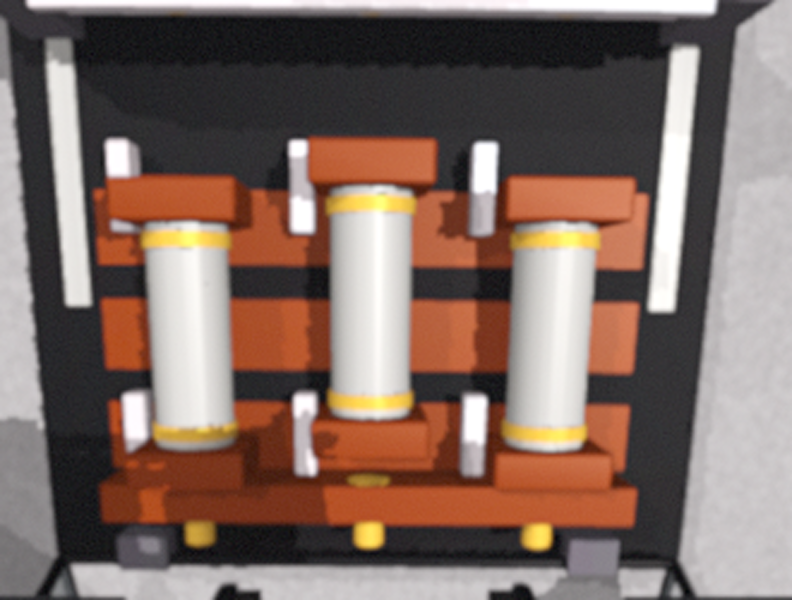

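```bash
python3 - <<'E'
from h import *
go(F(.020,-.0012,.11),-.126)
E
```

```text
shift [ 0.1412 -0.0024 -0.0593] roll 0.0011 rows>= 2.5 yaw now -0.1249
```

```bash
python3 -m handwheel '[[0.03,-0.002,-0.04,0.001],[0.09,-0.002,-0.059,0.001],[0.13,-0.002,-0.059,0.001],[0.14,-0.002,-0.059,0.001],[0.14,-0.002,-0.059,0.001],[0.14,-0.002,-0.059,0.001]]' 0.048 20; python3 - <<'E'
from h import *
print(invF(pose()[:3,3]))
E
python3 -m handwheel '[[0.02,0,0,0],[0.041,0,0,0],[0.041,0,0,0],[0.041,0,0,0]]' 0.048 20; python3 - <<'E'
from h import *
print(invF(pose()[:3,3]))
E
```

```text
time_s: 93.8
tcp_pos: [0.6292, -0.0252, 0.1134]
tool_rot: [0.707, 0.045, 0.705, -0.045]
force: [0.2, -0.9, 0.4]
opening: 0.552
[np.float64(0.02168538130426056), np.float64(-0.0022367934094563576), np.float64(0.1134189622457121)]
time_s: 94.3
tcp_pos: [0.628, -0.0253, 0.0705]
tool_rot: [0.706, 0.045, 0.706, -0.045]
force: [0.7, 0.5, 1.2]
opening: 0.553
[np.float64(0.02050166913159575), np.float64(-0.0024799623122791254), np.float64(0.07053417090483166)]
```

```bash
python3 -m handwheel '[[0,0.001,0,0],[0,0.001,0,0],[0,0.001,0.012,0],[0,0.001,0.022,0],[0,0.001,0.03,0],[0,0.001,0.036,0],[0,0.001,0.04,0],[0,0.001,0.043,0],[0,0.001,0.045,0],[0,0.001,0.046,0],[0,0.001,0.046,0]]' 0.038 20; python3 - <<'E'
from h import *
print(invF(pose()[:3,3]))
E
python3 -m handwheel '[[0,0,0,0],[0,0,0,0],[0,0,-0.015,0],[0,0,-0.033,0],[0,0,-0.033,0]]' 0.048
python3 - <<'E'
from h import *
print(invF(pose()[:3,3]))
c=cam("wrist");cv2.imwrite("pics/zs.png",c["img"][:,:,::-1])
E
```

```text
time_s: 95.68
tcp_pos: [0.6708, -0.0297, 0.0699]
tool_rot: [0.703, 0.046, 0.708, -0.045]
force: [-18.1, 2.8, 9.7]
opening: 0.441
[np.float64(0.06349386388339033), np.float64(-0.0014118371125452227), np.float64(0.06987861982409063)]
time_s: 96.3
tcp_pos: [0.6408, -0.0256, 0.0707]
tool_rot: [0.706, 0.045, 0.705, -0.045]
force: [-0.1, 0.1, -0.1]
opening: 0.556
[np.float64(0.033241800987705065), np.float64(-0.0011221716058199024), np.float64(0.07073459439703345)]
```

View pics/zs.png

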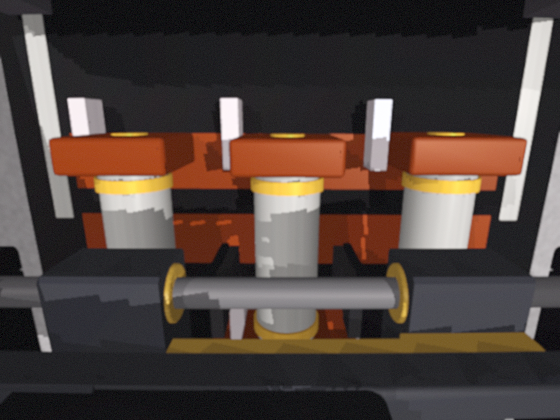

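```bash
python3 -m handwheel '[[-0.03,0,0,0],[-0.08,0,0,0],[-0.14,0,0.02,0],[-0.18,0,0.046,0],[-0.18,0,0.046,0],[-0.18,0,0.046,0],[-0.18,0,0.046,0]]' 0.048; python3 ring.py zt.png
```

```text
time_s: 97.22
tcp_pos: [0.686, -0.0315, 0.2491]
tool_rot: [0.705, 0.045, 0.706, -0.045]
force: [-0.3, 0.8, -0.1]
opening: 0.55
[np.float64(0.07879961501629336), np.float64(-0.0012770841488745372), np.float64(0.24932722785576042)]
[191  97  37   8 213] [209.  100.4] [-0.0105 -0.0733  0.064 ]
[346  97  37   7 216] [363.9 100.1] [-0.0105  0.0711  0.064 ]
[268  98  37   7 212] [285.7 100.9] [-0.0098 -0.0018  0.064 ]
[196 177  35   8 179] [212.8 181.6] [ 0.0662 -0.0741  0.064 ]
[342 177  35   8 185] [358.9 181.3] [0.0661 0.0704 0.064 ]
[269 178  35   8 184] [285.8 182.2] [ 0.0669 -0.0019  0.064 ]
[209 219  13   6  71] [214.6 221.6] [ 0.1076 -0.0746  0.064 ]
[280 219  13   6  71] [285.9 221.7] [ 0.1077 -0.0018  0.064 ]
[350 219  13   6  66] [356.2 221.9] [0.1081 0.07   0.064 ]
```

View pics/zt.png

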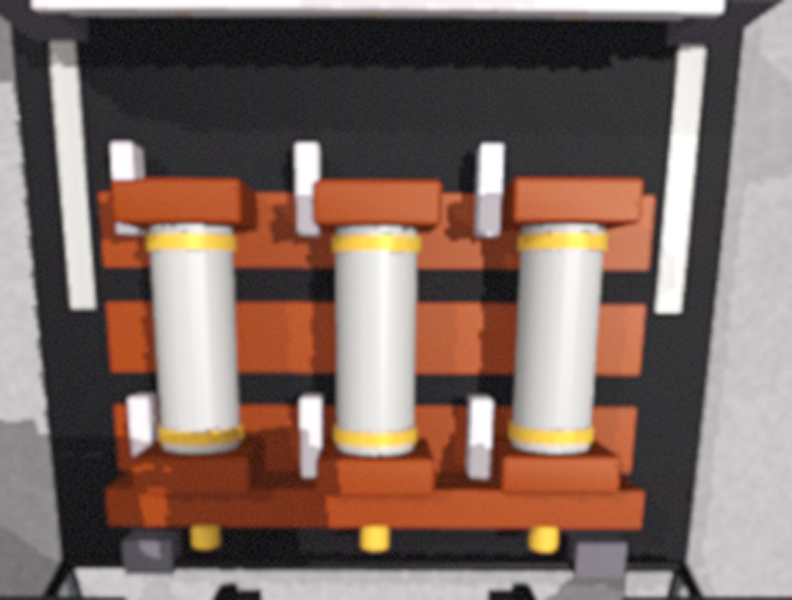

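```bash
python3 - <<'E'
from h import *
go(F(.022,.073,.11),-.126)
E
```

```text
shift [ 0.1394  0.0742 -0.0567] roll -0.0017 rows>= 2.7 yaw now -0.1277
```

```bash
python3 -m handwheel '[[0,0.04,-0.03,0],[0.04,0.0742,-0.0567,0],[0.1,0.0742,-0.0567,0],[0.139,0.0742,-0.0567,0],[0.139,0.0742,-0.0567,0],[0.18,0.0742,-0.0567,0],[0.18,0.0742,-0.0567,0],[0.18,0.0742,-0.0567,0]]' 0.048 20; python3 - <<'E'
from h import *
print(invF(pose()[:3,3]))
E
```

```text
time_s: 98.28
tcp_pos: [0.6409, 0.049, 0.0729]
tool_rot: [0.706, 0.045, 0.705, -0.045]
force: [0.2, 0.4, 0.8]
opening: 0.552
[np.float64(0.02396456550272955), np.float64(0.07290263422767855), np.float64(0.07290231728124182)]
```

```bash
python3 -m handwheel '[[0,0,0,0],[0,0,0,0],[0,0,0.012,0],[0,0,0.022,0],[0,0,0.03,0],[0,0,0.036,0],[0,0,0.039,0],[0,0,0.041,0],[0,0,0.042,0],[0,0,0.043,0],[0,0,0.043,0]]' 0.038 20; python3 - <<'E'
from h import *
print(invF(pose()[:3,3]))
E
python3 -m handwheel '[[0,0,0,0],[0,0,0,0],[0,0,-0.015,0],[0,0,-0.033,0],[0,0,-0.033,0]]' 0.048
python3 -m handwheel '[[-0.03,0,0,0],[-0.08,0,0,0],[-0.14,-0.04,0.02,0],[-0.18,-0.074,0.046,0],[-0.18,-0.074,0.046,0],[-0.18,-0.074,0.046,0],[-0.18,-0.074,0.046,0]]' 0.048; python3 ring.py zu.png
```

```text
time_s: 99.65
tcp_pos: [0.68, 0.044, 0.07]
tool_rot: [0.704, 0.045, 0.708, -0.045]
force: [-12.6, 0.9, 6.9]
opening: 0.44
[np.float64(0.06333403848541222), np.float64(0.07282194004553655), np.float64(0.06999510554316729)]
time_s: 100.28
tcp_pos: [0.6492, 0.0483, 0.0707]
tool_rot: [0.706, 0.045, 0.706, -0.045]
force: [-1.3, -0.2, 0.4]
opening: 0.549
time_s: 101.15
tcp_pos: [0.6854, -0.0296, 0.2488]
tool_rot: [0.705, 0.045, 0.707, -0.044]
force: [-0.2, 0.4, 1.2]
opening: 0.55
[np.float64(0.07795431346513591), np.float64(0.000485290524790121), np.float64(0.24892592141871298)]
[189  98  37   8 215] [206.6 101. ] [-0.0107 -0.0738  0.064 ]
[267  99  36   7 208] [284.2 101.9] [-0.0098 -0.0016  0.064 ]
[344 100  37   7 214] [361.8 102.7] [-0.0092  0.0709  0.064 ]
[194 179  35   7 179] [210.5 182.5] [ 0.0664 -0.0745  0.064 ]
[267 179  35   8 182] [283.8 183.1] [ 0.0669 -0.002   0.064 ]
[340 179  35   8 183] [356.7 183.6] [0.0674 0.0701 0.064 ]
[207 220  12   5  57] [212.4 222.1] [ 0.1072 -0.0749  0.064 ]
[278 220  13   5  60] [283.9 222.2] [ 0.1073 -0.0019  0.064 ]
[348 220  13   5  51] [354.3 222.5] [0.1076 0.0699 0.064 ]
```

```bash
python3 - <<'E'
from h import *
go(F(.023,-.075,.11),-.126)
E
```

```text
shift [ 0.139  -0.0755 -0.0546] roll 0.0002 rows>= 2.7 yaw now -0.1258
```

```bash
python3 -m handwheel '[[0,-0.04,-0.03,0],[0.04,-0.0755,-0.0546,0],[0.1,-0.0755,-0.0546,0],[0.139,-0.0755,-0.0546,0],[0.139,-0.0755,-0.0546,0],[0.179,-0.0755,-0.0546,0],[0.179,-0.0755,-0.0546,0],[0.179,-0.0755,-0.0546,0]]' 0.048 20; python3 - <<'E'
from h import *
print(invF(pose()[:3,3]))
E
```

```text
time_s: 102.2
tcp_pos: [0.6232, -0.0993, 0.0737]
tool_rot: [0.706, 0.045, 0.705, -0.045]
force: [0.8, -0.5, -0.3]
opening: 0.553
[np.float64(0.024998675985801272), np.float64(-0.07646236765365687), np.float64(0.07370926773564658)]
```

```bash
python3 -m handwheel '[[0,0.0012,0,0],[0,0.0012,0,0],[0,0.0012,0.012,0],[0,0.0012,0.022,0],[0,0.0012,0.03,0],[0,0.0012,0.035,0],[0,0.0012,0.038,0],[0,0.0012,0.04,0],[0,0.0012,0.042,0],[0,0.0012,0.043,0],[0,0.0012,0.043,0]]' 0.038 20; python3 - <<'E'
from h import *
print(invF(pose()[:3,3]))
E
python3 -m handwheel '[[0,0,0,0],[0,0,0,0],[0,0,-0.015,0],[0,0,-0.033,0],[0,0,-0.033,0]]' 0.048
python3 -m handwheel '[[-0.03,0,0,0],[-0.08,0,0,0],[-0.14,0.04,0.02,0],[-0.18,0.076,0.046,0],[-0.18,0.076,0.046,0],[-0.18,0.076,0.046,0],[-0.18,0.076,0.046,0]]' 0.048; python3 ring.py zv.png
```

```text
time_s: 103.58
tcp_pos: [0.6609, -0.1029, 0.0709]
tool_rot: [0.702, 0.046, 0.709, -0.045]
force: [-21.7, 5.2, 13.9]
opening: 0.438
[np.float64(0.06285003706481747), np.float64(-0.07530596360981212), np.float64(0.07089879212362861)]
time_s: 104.2
tcp_pos: [0.6316, -0.0993, 0.0717]
tool_rot: [0.706, 0.045, 0.706, -0.045]
force: [-0.7, -0.3, 0.3]
opening: 0.552
time_s: 105.08
tcp_pos: [0.6867, -0.0313, 0.2502]
tool_rot: [0.705, 0.046, 0.706, -0.046]
force: [0.5, -1.2, 0.0]
opening: 0.554
[np.float64(0.07941766485110936), np.float64(-0.0010473665259284992), np.float64(0.25032468665829005)]
[191  97  37   7 210] [208.5 100.1] [-0.0103 -0.0738  0.064 ]
[268  98  37   7 205] [285.7 100.3] [-0.0097 -0.0015  0.064 ]
[345  98  37   7 220] [362.8 100.7] [-0.0092  0.0705  0.064 ]
[196 177  35   8 180] [213.  181.3] [ 0.0666 -0.074   0.064 ]
[269 177  35   8 182] [285.7 181.2] [ 0.0668 -0.0019  0.064 ]
[342 177  35   8 181] [358.7 181.6] [0.0674 0.0706 0.064 ]
[209 218  13   7  83] [214.9 221.2] [ 0.108  -0.0745  0.064 ]
[280 218  13   7  84] [285.9 221.2] [ 0.1082 -0.0018  0.064 ]
[350 218  13   7  81] [356.3 221.3] [0.1086 0.0703 0.064 ]
```

View pics/zv.png

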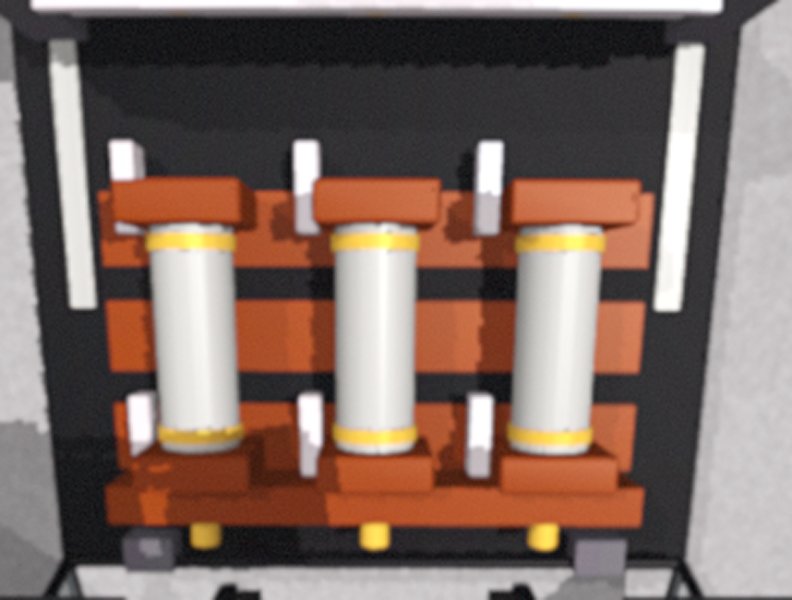

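```bash
python3 - <<'E'
from h import *
go(F(-.128,-.001,.25),-.126)
E
```

```text
shift [ 0.0007 -0.0007 -0.2074] roll -0.0038 rows>= 3.3 yaw now -0.1298
```

```bash
python3 -m handwheel '[[0,0,-0.05,-0.003],[0,0,-0.11,-0.003],[0,0,-0.17,-0.003],[0,0,-0.207,-0.003],[0,0,-0.207,-0.003],[0.05,0,-0.207,-0.003],[0.1,0,-0.207,-0.003],[0.1,0,-0.207,-0.003],[0.1,0,-0.207,-0.003]]' 0 20; python3 - <<'E'
from h import *
print(invF(pose()[:3,3]))
c=cam("wrist");cv2.imwrite("pics/zw.png",c["img"][:,:,::-1])
c=cam("scene");crop(c["img"],220,150,160,130,5,"zw1.png")
E
```

```text
time_s: 106.25
tcp_pos: [0.4832, -0.004, 0.1529]
tool_rot: [0.706, 0.044, 0.705, -0.045]
force: [-0.2, -0.1, 0.6]
opening: 0.007
[np.float64(-0.1258073362831038), np.float64(0.00047603875155286836), np.float64(0.15292784949656887)]
```

View pics/zw1.png

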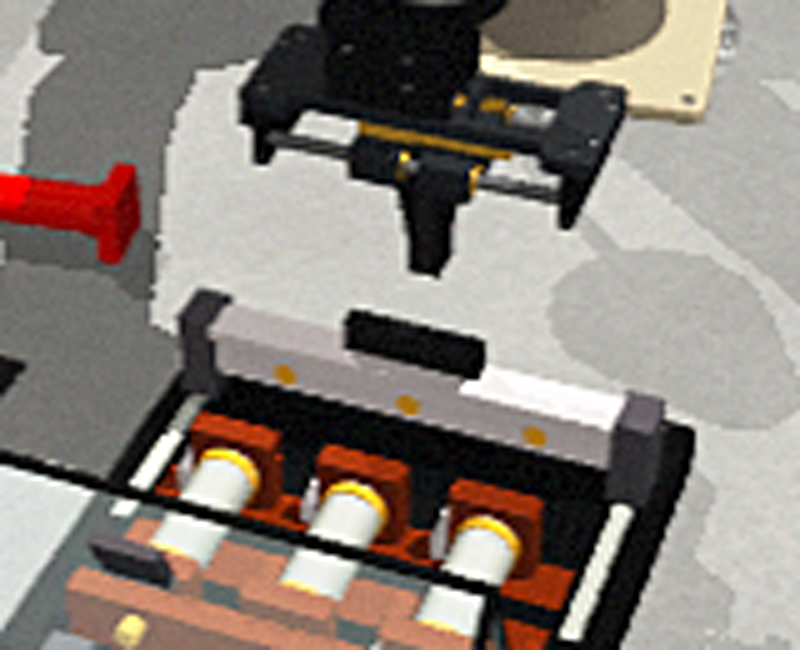

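View pics/zw.png

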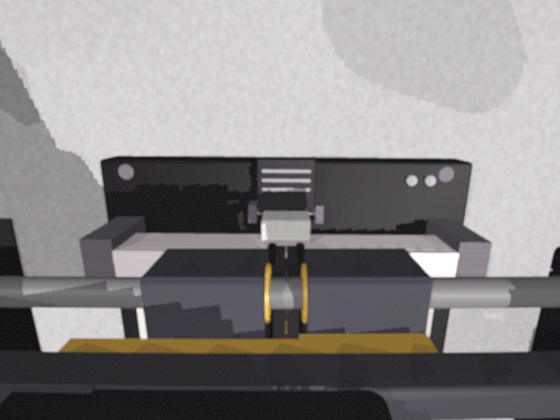

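```bash
python3 -m handwheel '[[0,0,-0.003,0],[0.03,0,-0.003,0],[0.044,0,-0.003,0],[0.044,0,-0.003,0],[0.044,0,0.005,0],[0.044,0,0.015,0],[0.044,0,0.025,0],[0.044,0,0.035,0],[0.044,0,0.045,0],[0.044,0,0.055,0],[0.044,0,0.061,0],[0.044,0,0.064,0]]' 0 20; python3 - <<'E'
from h import *
print(invF(pose()[:3,3]))
E
python3 -m handwheel '[[0,0,0.003,0],[0,0,0.005,0],[0,0,0.007,0],[0,0,0.007,0]]'; python3 - <<'E'
from h import *
print(invF(pose()[:3,3]))
c=cam("scene");crop(c["img"],220,150,160,130,5,"zx1.png")
E
```

```text
time_s: 107.85
tcp_pos: [0.546, -0.0117, 0.1074]
tool_rot: [0.706, 0.044, 0.706, -0.044]
force: [-3.1, -0.4, 1.7]
opening: 0.008
[np.float64(-0.06260685566077015), np.float64(0.000758765206360203), np.float64(0.10739510078036905)]
time_s: 108.35
tcp_pos: [0.5514, -0.0124, 0.1074]
tool_rot: [0.705, 0.044, 0.707, -0.044]
force: [-11.0, -0.3, 6.7]
opening: 0.006
[np.float64(-0.057123980104358915), np.float64(0.000742682157896361), np.float64(0.10735730325006938)]
```

View pics/zx1.png

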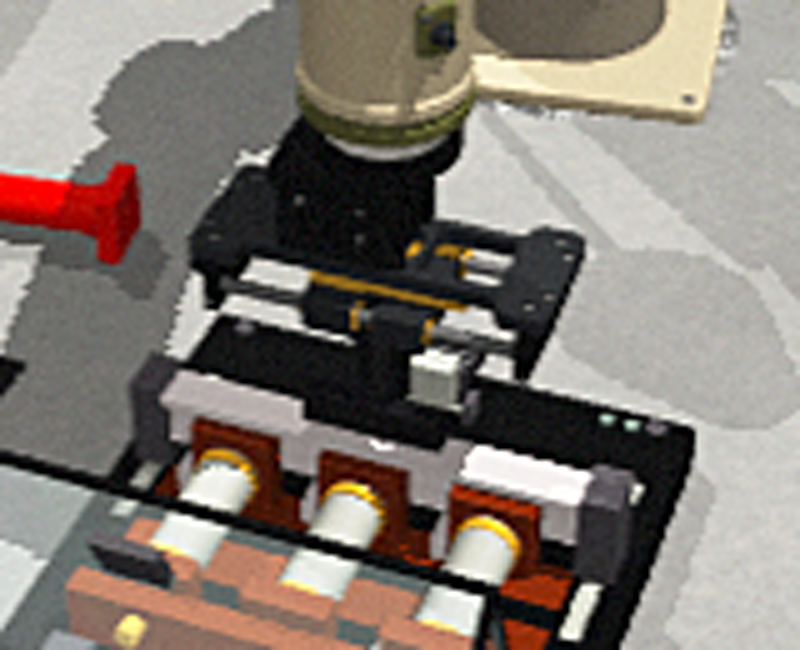

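```bash
python3 -m handwheel '[[0,0,0.002,0],[0,0,0.003,0],[0,0,0.003,0]]'; python3 - <<'E'
from h import *
print(invF(pose()[:3,3]))
E
python3 -m handwheel '[[0,0,-0.02,0],[0,0,-0.025,0],[-0.05,0,-0.025,0],[-0.1,0,-0.025,0],[-0.15,0,0.03,0],[-0.15,0,0.09,0],[-0.15,0,0.138,0],[-0.15,0,0.138,0],[-0.15,0,0.138,0],[-0.15,0,0.138,0]]' 0.0;python3 ring.py zy.png; python3 - <<'E'
from h import *
c=cam("side");crop(c["img"],140,100,200,180,4,"zy2.png")
c=cam("scene");cv2.imwrite("pics/zy1.png",c["img"][:,:,::-1])
E
```

```text
time_s: 108.78
tcp_pos: [0.5517, -0.0124, 0.1073]
tool_rot: [0.702, 0.045, 0.709, -0.044]
force: [-27.2, 1.5, 21.9]
opening: 0.003
[np.float64(-0.05687278987834904), np.float64(0.0007756852160511871), np.float64(0.1072689901609936)]
time_s: 110.02
tcp_pos: [0.6921, -0.0298, 0.2588]
tool_rot: [0.706, 0.045, 0.705, -0.044]
force: [0.4, 0.1, -0.1]
opening: 0.001
[np.float64(0.08458527618932862), np.float64(0.0012920874573118723), np.float64(0.25887287153531713)]
[190  91  37   7 220] [208.2  93.7] [-0.0103 -0.0733  0.064 ]
[266  91  36   8 201] [283.9  94.3] [-0.0098 -0.0011  0.064 ]
[342  92  36   7 209] [359.3  95.1] [-0.0092  0.0709  0.064 ]
[195 170  35   8 183] [211.6 173.6] [ 0.0665 -0.0743  0.064 ]
[267 170  34   8 174] [283.  174.1] [ 0.067 -0.002  0.064]
[338 170  34   8 180] [354.3 174.6] [0.0673 0.0701 0.064 ]
[208 210  13  11 130] [214.1 214.8] [ 0.1099 -0.074   0.064 ]
[277 210  13  12 128] [283.1 215.3] [ 0.1103 -0.0019  0.064 ]
[346 211  13  11 128] [352.1 215.9] [0.1109 0.0703 0.064 ]
```

View pics/zy.png

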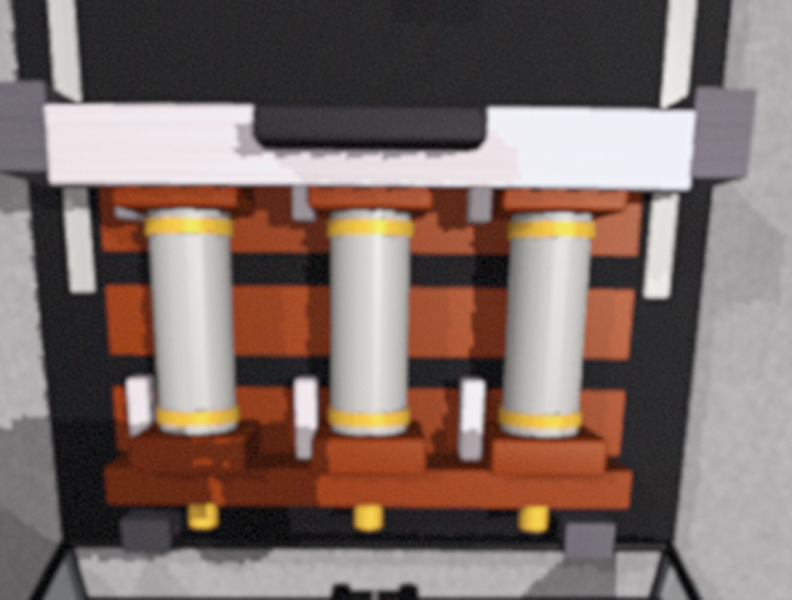

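View pics/zy2.png

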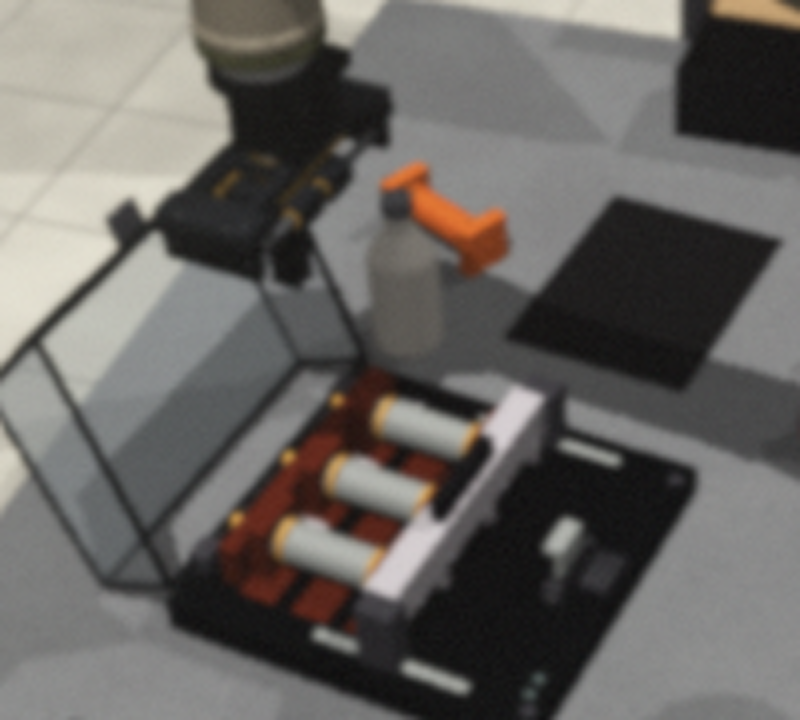

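View pics/zy1.png

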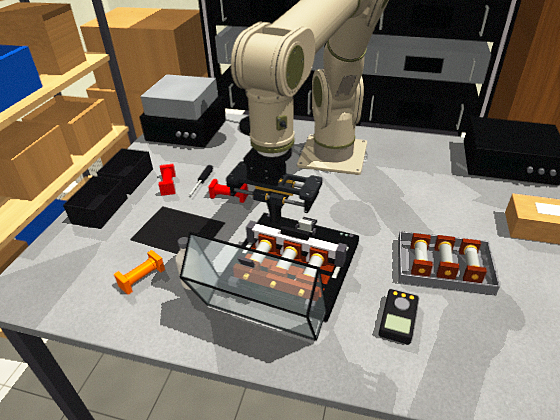

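```bash
python3 -m handwheel '[[-0.04,0,-0.05,0],[-0.06,0,-0.11,0],[-0.06,0,-0.15,0],[-0.06,0,-0.15,0],[-0.06,0,-0.15,0],[-0.06,0,-0.15,0]]'; python3 -c "
from workcell import workorder
print(workorder.hand_in())"
```

```text
time_s: 110.92
tcp_pos: [0.5443, -0.0113, 0.3174]
tool_rot: [0.706, 0.044, 0.706, -0.044]
force: [0.5, 0.0, -0.3]
opening: 0.004
the job is handed in; nothing more can be done
None
```

The changeover is done and handed in at about 111 s of the 210 s allowed. I never touched the cover: I pressed the latch, it rose by itself, and it is still up. The clamp bar went fully back, the three finished tubes are flat in the grey tray, and the clamp bar is now shut on the three new tubes.

**Last checks**
- **Tubes:** before shutting the clamp, the final push on each tube stopped dead against the end stop and rails. In the pictures all three ends line up to within about 1 mm and the tubes lie straight in their lanes. They measured the same after the clamp shut.
- **Clamp:** it stopped within about 0.5 mm of its expected shut position, at 27 N on the wrist.
- **Other objects:** in the last scene and side views, the bottle, meter, screwdriver and look-alikes are where they started.

**What went wrong on the way**
- **Tube crowded on the mat:** one new tube had shifted close to its neighbour, so I dragged it clear by its end plate before gripping it.
- **Right-hand lane:** while moving away, the gripper dragged this tube up onto the end stop bar. I regripped it, levelled it and pushed it home again.
- **Other lanes:** backing off also pulled the middle tube back 13 mm and the left tube about 1 mm, and skewed both slightly. I pushed them home again with the clamp still back, opening the fingers before backing off.
- **Measuring error:** the wrist camera read sizes about 2% small, so my final "home" judgement rests mainly on where the pushes stopped.

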